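# Load the battery charging rail

### The arm

A 6-joint arm with a two-finger parallel gripper is mounted at the origin on the work surface. World frame = base frame: x ahead of the robot, y to its left, z up, the work surface at z = 0. Lengths are in m, angles in degrees, forces in N, time in s.
With the tool pointing down it reaches from about 0.25 to 0.725 m from the base axis. Payload 9.7 kg.
Tool frame: the origin (TCP) lies midway between the tips of the shut fingers; the grasp point (between the pads) lies 19 mm behind it (bot.grasp_offset is the distance from the TCP to the grasp point, in m); z points along the fingers, x is the direction in which the jaws open and shut, and the axes are right-handed (so a half turn about z gives the same grasp; the last joint's range is limited). The gripper opens to 85 mm and grips with 20 to 120 N. Pads are 22 mm wide; open, the fingers measure 114 mm over their backs; the gripper's body (76 mm by 85 mm) begins 54 mm behind the grasp point. The pads swing forward as they close: fully open they stand 13 mm farther back than shut.
Start: joints at [-72.88, 4.979, 10.078, 95.1, 0, 90], TCP at [0.162, -0.526, 0.231] pointing down, gripper open.
Joint ranges: [-179.16, 179.16], [-48.56, 103.87], [-65.8, 70.77], [-126.05, 130.52], [-82.76, 87.17], [-180, 180]. Speed limits (degrees/s): [127.2, 127.2, 147.25, 180, 180, 180].

### API

Orientations are given as [roll, pitch, yaw] about the fixed x, y, z axes, in that order (R = Rz(yaw) Ry(pitch) Rx(roll)).
In Python, from workcell import bot gives the robot as it stands.
- The arm moves only by the tool send_rows, never from a script. Its argument "targets" is a list of rows, each a list of 5 numbers: the closure, from 0 (fully open) to 1 (shut), then the shift along the world's x, y, z in mm, then the turn about the world's z in degrees. A call has 1 to 10 rows; each row is the pose to reach, as a shift and turn from the pose commanded when the call began; what a row does not reach only later rows make up. A row lasts 1/8 s, in which the tool goes at most 62.5 mm and 10.7 degrees, less where a joint would pass 70% of its speed; a pose out of reach is approached as far as the arm can. A call with a gripper value outside its range is refused whole. The fingers move at their own pace and stop on an object; "squeeze" is the grip in N (left out, the last holds). Time passes only in rows, so rows that repeat a pose let the fingers close. It gives the time, the measured TCP pose, the force and the opening at its end, in the units of the state.
- bot.get_obs(): the state, without advancing time (a new reading comes with each control period).
- bot.camera(name): name is "side" or "top" or "wrist"; returns a dict with "pixels" (420x560x3 uint8, red, green, blue), "intrinsics" (3x3 intrinsics, pixels), "dist" ([k1, k2, p1, p2, k3] as OpenCV has them; the pictures are not rectified), "view" (4x4, takes a point from world to camera coordinates); the wrist camera has in their place "mount" (4x4, takes a point from camera to tool coordinates, whose origin is the TCP and whose axes are the tool frame's). Camera axes: x right, y down, z forward; pixel columns grow to the right and rows downward; lengths in m; the calibration is good to about 2 mm. A picture is of the moment at which its call begins: read the wrist's pose just before it. There is no depth.
- bot.job_done(): hands the job in, once; it reports no verdict.
The state is a dict: "time": time; "q": joint angles; "qd": joint speeds; "joint_efforts": joint torques, N m; "ee_pos": TCP position; "tcp_rot": TCP orientation; "wrist_force": force on the tool from outside, world axes, zero at the start; "torque": the same for the moment, N m; "opening": finger opening in m.
Only numpy, scipy, OpenCV 4.12 (cv2) and the standard library are available. Lean on these libraries where they do the work, as an engineer would, in place of code of your own. Each camera call takes 0.05 s, during which the arm holds its last target.

### The job

Put the cordless-drill batteries on charge: swing the wooden turnbutton away from the mouth of the charging rail, then slide every battery pack lying on the bench onto the rail, filling it from the end stop with no place left empty between, each pushed home until its detent clicks in and holds it. Then turn the turnbutton fully back across the mouth to lock them in, and only after that press the start button fully down and let it come up. Do not knock over the glue bottle or the screw jar.

Things in the scene. Friction and masses are not known exactly. Their poses are not given: they have to be found in the camera images.
- dock: charging board fixed to the bench: plywood deck 175 (x, -130 to +45) x 345 (y) x 15 thick; origin on the bench under the rail's centre line, z up. An aluminium T rail lies on the deck along y at x = 0, from its mouth at y = -70 (pointed nose to -85) to an end stop (60 wide, 50 tall, face at y = +155). Packs lie on the deck with their x along the rail and slide on towards +y
- landing (a point): point on the deck's top (15 above the bench) on the rail's centre line, on the bare deck before the mouth (dock y = -128): a pack set flat here, its x along the rail, clears the nose by 8 mm and can be slid straight on. Rail: web 16 wide, flange 30 wide, 9 to 15 above the deck; a pack has 2 mm play sideways and upwards
- place0 (a point): point on the board's deck, on the rail's centre line, where the origin of a seated pack lies. place0 is next to the end stop (dock y = +118)
- place1 (a point): point on the board's deck, on the rail's centre line, where the origin of a seated pack lies. Middle place (dock y = +44)
- place2 (a point): point on the board's deck, on the rail's centre line, where the origin of a seated pack lies. Nearest the mouth (dock y = -30)
- detent0 (a joint): detent0: sprung steel roller standing 4 mm out of the rail top at place0; 0 = up (no pack over it, or locked in a pack's notch), 0.0025 = held down by a pack that is not home. A pack rides over it with about 5 to 10 N of push, and is held by it within about 1 mm
- detent1 (a joint): detent1: sprung steel roller standing 4 mm out of the rail top at place1; 0 = up (no pack over it, or locked in a pack's notch), 0.0025 = held down by a pack that is not home. A pack rides over it with about 5 to 10 N of push, and is held by it within about 1 mm
- detent2 (a joint): detent2: sprung steel roller standing 4 mm out of the rail top at place2; 0 = up (no pack over it, or locked in a pack's notch), 0.0025 = held down by a pack that is not home. A pack rides over it with about 5 to 10 N of push, and is held by it within about 1 mm
- keeper (a joint): wooden turnbutton on a vertical pivot at dock x = -75, y = -79: 0 = open, arm along dock -y; 1.58 = closed (stop), arm along dock +x across the mouth, 4 mm behind a pack in place2. Grows counter-clockwise from above; stays where left (3 N at its knob). Bar 20 x 145 x 12, underside 32, top 44 above the bench; arm 95, tail 50. Starts about closed
- keeper_knob (a point): middle of the upright round knob (16 diameter, 28 tall, from 44 to 72 above the bench; this point 58 above the bench) on the turnbutton's tail, 40 mm from the pivot, away from the arm: the place to pinch or push it. At joint 0 it lies from the pivot along dock +y, at 1.57 along dock -x
- keeper_tip (a point): end of the turnbutton's arm, at half its thickness, 95 mm from the pivot
- start (a joint): travel of the start button: 0 = up, 0.006 = fully down, spring about 5 N fully down; moves straight down
- start_top (a point): centre of the top face of the round black start button (30 diameter), on a grey housing at dock x = -92, y = +85
- pack_a: black battery pack, block 70 long (its x) x 54 wide (y) x 60 tall, 0.3 to 0.55 kg; origin at the centre of its underside, z up. May be absent (None). Underneath along x an open-ended T channel: slot 22 wide between lips 7 thick, above them 34 wide, ceiling 16.5 above the underside with a 15 wide notch across its middle for the detent. Both ends alike: fits either way round
- pack_b: black battery pack, block 70 long (its x) x 54 wide (y) x 60 tall, 0.3 to 0.55 kg; origin at the centre of its underside, z up. May be absent (None). Channel as pack_a
- pack_c: black battery pack, block 70 long (its x) x 54 wide (y) x 60 tall, 0.3 to 0.55 kg; origin at the centre of its underside, z up. May be absent (None). Channel as pack_a
- glue: bystander: orange glue bottle, 54 diameter, 160 tall, origin at the centre of its foot; to be left standing
- screw_jar: bystander: glass jar with steel lid, 68 diameter, 80 tall, origin at the centre of its foot; to be left standing

How it is judged:
By the outcome, as a careful person would: the job done as asked, in the order asked, and still so for the second after the job is handed in, with the robot touching nothing.
Of pack_a, pack_b, pack_c only 2 to 3 are there at a start; the rules pass over those that are not, and their reading is None.
At some moment in a run one of pack_a, pack_b, pack_c may be knocked a few centimetres aside while the robot is not near it.
It also fails if it takes over 210 s, if anything falls off the work surface, if the arm or the gripper's body presses on something with over 40 N, if the wrist force passes 120 N, or if a joint passes its speed limit or range.

## Working session

There is one attempt and no reset: what is moved stays moved. The work goes in short steps, Python scripts to look and compute and a tool call to move; the robot and the scene stay as the last step left them, time stands still between calls to the robot, and variables do not carry over. Pictures are saved under pics/ and viewed, and the job is handed in when it is done.

Besides the shell and the picture viewer there is one more tool, called after "Emit:" by a JSON object that holds its "op" and its "data". send_rows: Moves the arm, as the interface text tells. Its arguments: {"type":"object","properties":{"targets":{"type":"array","items":{"type":"array","items":{"type":"number"}}},"squeeze":{"type":"number"}},"required":["targets"]}

```bash
ls; mkdir -p pics; python3 - <<'E'
from workcell import bot
import cv2,numpy as np
print(bot.get_obs())
for n in ["side","top","wrist"]:
    c=bot.camera(n); cv2.imwrite(f"pics/{n}0.png",c["pixels"][:,:,::-1])
    print(n,c["intrinsics"],c["dist"],c.get("view",c.get("mount")))
E
```

```text
pics
{'time': 0.0, 'q': array([-7.28812229e+01,  5.01029503e+00,  1.00344451e+01,  9.51014096e+01,
       -6.58664842e-04,  8.99997889e+01]), 'qd': array([ 0.00802397, -0.00132655, -0.02944794,  0.00264692, -0.01912661,
        0.07193407]), 'joint_efforts': array([ 2.96391670e-03, -5.20394862e+01,  4.64798820e+01,  1.68024190e-02,
        3.42144710e-05,  2.30627251e-06]), 'ee_pos': array([ 0.1618194 , -0.52540059,  0.23059073]), 'tcp_rot': array([ 1.79999342e+02,  7.72595321e-02, -7.28810118e+01]), 'wrist_force': array([ 0.37161481,  0.1917841 , -0.0141645 ]), 'torque': array([ 0.01059175,  0.01876983, -0.01337796]), 'opening': 0.08527716487530998}
side [[521.79425217   0.         285.8773237 ]
 [  0.         521.79425217 210.30883364]
 [  0.           0.           1.        ]] [-0.13153793  0.          0.          0.          0.        ] [[-0.90364758 -0.4280453   0.01408102  0.49443166]
 [-0.30783091  0.62630148 -0.71623082  0.1747659 ]
 [ 0.29776027 -0.65155482 -0.69772139  1.47164474]
 [ 0.          0.          0.          1.        ]]
top [[421.0172217    0.         289.93194107]
 [  0.         421.0172217  213.25651642]
 [  0.           0.           1.        ]] [-0.01010666  0.          0.          0.          0.        ] [[ 0.02845307 -0.99896572  0.03546713 -0.00548072]
 [-0.98132672 -0.03466793 -0.18919832  0.52325118]
 [ 0.19023221 -0.02942157 -0.98129816  1.09458601]
 [ 0.          0.          0.          1.        ]]
wrist [[303.44193162   0.         277.29569168]
 [  0.         303.44193162 209.98764573]
 [  0.           0.           1.        ]] [-0.01889913  0.          0.          0.          0.        ] [[ 9.99999500e-01 -5.52166955e-04 -8.34255001e-04 -3.40086417e-04]
 [ 7.58758732e-04  9.62091356e-01  2.72726321e-01 -6.96495498e-02]
 [ 6.52039063e-04 -2.72726818e-01  9.62091294e-01 -1.43387996e-01]
 [ 0.00000000e+00  0.00000000e+00  0.00000000e+00  1.00000000e+00]]
```

View pics/top0.png

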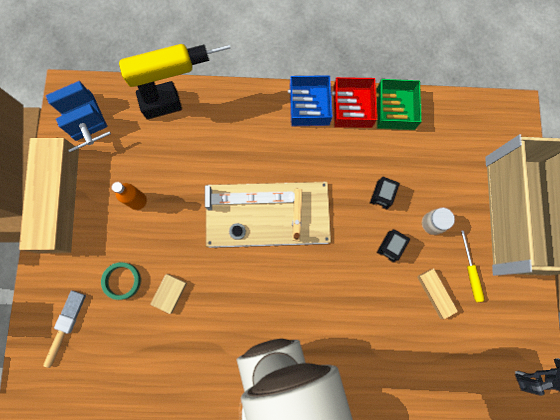

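View pics/side0.png

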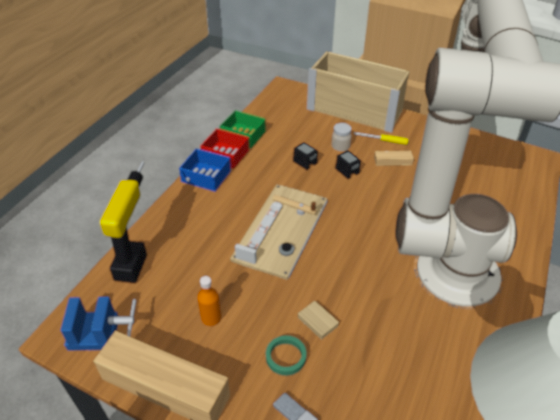

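View pics/wrist0.png

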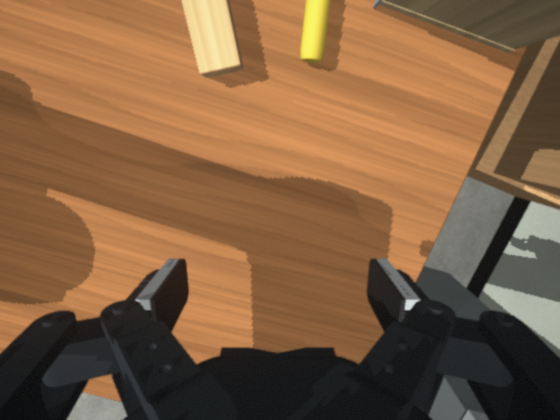

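The top view shows the dock at about (268,214), with the stop on its left, the mouth on its right, and the turnbutton closed at x≈297. Two packs sit at (384,192) and (394,245). The jar is at (440,221) and the glue at (128,195). Next I'll zoom in and measure.

```bash
cat > h.py <<'E'
from workcell import bot
import cv2,numpy as np
from scipy.spatial.transform import Rotation as R
def cam(n):
    o=bot.get_obs(); c=bot.camera(n)
    if "view" in c: V=np.array(c["view"])
    else:
        T=np.eye(4); T[:3,:3]=R.from_euler("xyz",o["tcp_rot"],degrees=True).as_matrix(); T[:3,3]=o["ee_pos"]
        V=np.linalg.inv(T@np.array(c["mount"]))
    return dict(V=V,K=np.array(c["intrinsics"]),d=np.array(c["dist"]),im=np.ascontiguousarray(c["pixels"][:,:,::-1]))
def ray(c,uv,z):
    uv=np.asarray(uv,float).reshape(-1,1,2)
    n=cv2.undistortPoints(uv,c["K"],c["d"]).reshape(-1,2)
    Rw=c["V"][:3,:3].T; o=-Rw@c["V"][:3,3]
    d=(Rw@np.c_[n,np.ones(len(n))].T).T
    return o+d*((z-o[2])/d[:,2])[:,None]
def proj(c,P):
    P=np.asarray(P,float).reshape(-1,3)
    return cv2.projectPoints(P,cv2.Rodrigues(c["V"][:3,:3])[0],c["V"][:3,3],c["K"],c["d"])[0].reshape(-1,2)
def crop(c,x0,y0,x1,y1,s,f):
    cv2.imwrite(f,cv2.resize(c["im"][y0:y1,x0:x1],None,fx=s,fy=s,interpolation=cv2.INTER_CUBIC))
E
python3 - <<'E'
from h import *
c=cam("top")
crop(c,195,170,345,260,5,"pics/t1.png")
crop(c,360,165,470,275,5,"pics/t2.png")
c=cam("side")
crop(c,220,140,420,290,4,"pics/s1.png")
E
```

```text
(no output)
```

View pics/t1.png

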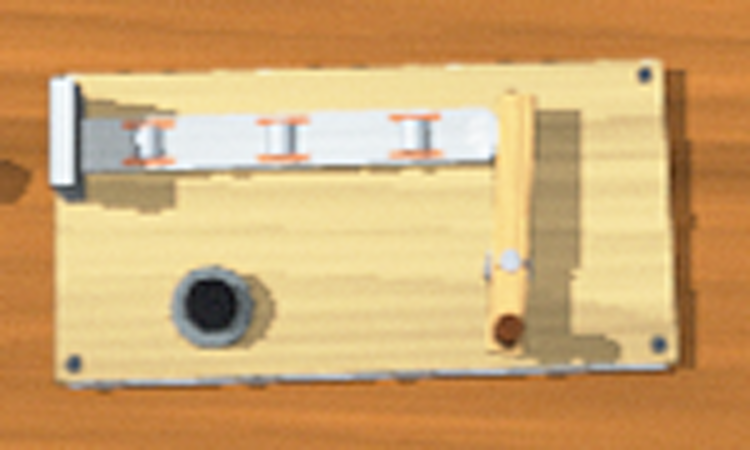

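View pics/t2.png

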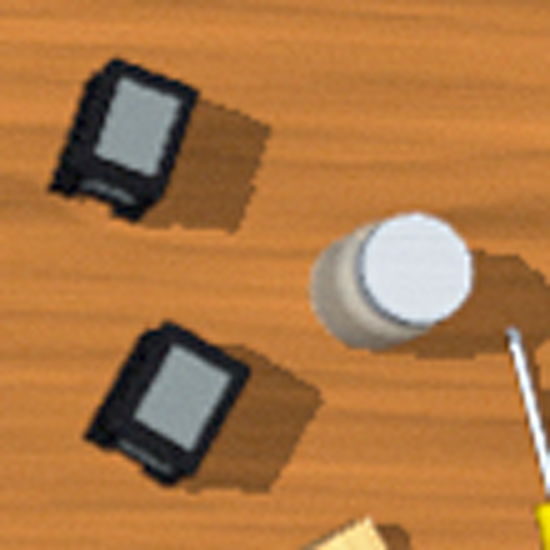

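View pics/s1.png

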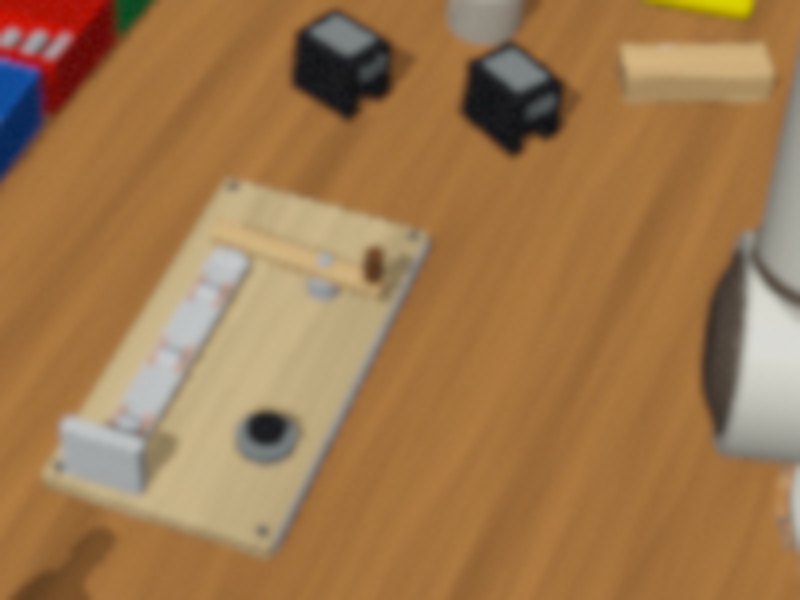

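```bash
python3 - <<'E'
from h import *
np.set_printoptions(precision=4,suppress=True)
c=cam("top")
P=lambda x,y,z:ray(c,[[195+x/5-.4,170+y/5-.4]],z)[0]
a=P(660,62,.015);b=P(675,367,.015);l=P(58,378,.015)
print("deck RT,RB,LB",a,b,l,np.linalg.norm(a-b),np.linalg.norm(b-l))
ey=(l-b)/np.linalg.norm(l-b); print("yaw of dock y", np.degrees(np.arctan2(ey[1],ey[0]))-90)
ex=(a-b)/np.linalg.norm(l-b); print(np.degrees(np.arctan2(ex[1],ex[0])))
print("knob",P(510,328,.072),"btn",P(212,305,.035))
print("stop top ends face",P(78,80,.065),P(76,185,.065))
for n,(x,y) in dict(d0=(148,141),d1=(283,138),d2=(416,134)).items(): print(n,P(x,y,.033))
Q=lambda x,y,z:ray(c,[[360+x/5-.4,165+y/5-.4]],z)[0]
for nm,pts in dict(p1=[(115,60),(197,93),(135,215),(57,185)],p2=[(168,323),(248,368),(175,482),(92,435)]).items():
    q=np.array([Q(*p,.06) for p in pts]); print(nm,q.tolist(),np.linalg.norm(np.diff(q,axis=0),axis=1))
for nm,pts in dict(l1=[(120,77),(182,98),(155,177),(98,155)],l2=[(175,345),(230,376),(190,450),(136,415)]).items():
    q=np.array([Q(*p,.06) for p in pts]); print(nm,q.mean(0),[np.degrees(np.arctan2(*(q[i]-q[j])[[1,0]])) for i,j in((0,3),(1,2),(0,1),(3,2))],np.linalg.norm(np.diff(q,axis=0),axis=1))
print("jar",Q(415,270,.08),"glue", ray(c,[[120,187]],.16))
E
```

```text
deck RT,RB,LB [ 0.6245 -0.0919  0.015 ] [ 0.4498 -0.1024  0.015 ] [0.4326 0.2375 0.015 ] 0.17497130780234676 0.34024918337306426
yaw of dock y 2.902554009452942
3.4209680997990835
knob [ 0.4605 -0.0074  0.072 ] btn [0.4729 0.1534 0.035 ]
stop top ends face [0.5887 0.229  0.065 ] [0.5308 0.2264 0.065 ]
d0 [0.5636 0.1937 0.033 ]
d1 [0.568  0.1193 0.033 ]
d2 [0.573  0.0458 0.033 ]
p1 [[0.6334540355953218, -0.24177809919680304, 0.06000000000000005], [0.6163388101786924, -0.2872049786925145, 0.06000000000000005], [0.5462398584774514, -0.2515748541801939, 0.06000000000000005], [0.5614383005059154, -0.2088558430153128, 0.06000000000000005]] [0.0485 0.0786 0.0453]
p2 [[0.4872541737076075, -0.26865569677154505, 0.06000000000000005], [0.4641817120551516, -0.3117543784400894, 0.06000000000000005], [0.4016760846762565, -0.27087724494675647, 0.06000000000000005], [0.4253411652767949, -0.22657708767652046, 0.06000000000000005]] [0.0489 0.0747 0.0502]
l1 [ 0.596  -0.2544  0.06  ] [np.float64(-15.965511422937496), np.float64(-19.268041739440758), np.float64(72.75508970728407), np.float64(70.30718657035311)] [0.036  0.048  0.0333]
l2 [ 0.4477 -0.276   0.06  ] [np.float64(-29.48194457757622), np.float64(-29.09065703942095), np.float64(61.81248020534882), np.float64(58.263013837646476)] [0.0336 0.0464 0.0339]
jar [ 0.5172 -0.3972  0.08  ] glue [[0.5526 0.4328 0.16  ]]
```

The two packs lie at about (0.596,-0.254) and (0.448,-0.276), with their long axes at -17° and -29°. The dock yaw is about 3.5°, with its origin near (0.571,0.075). I'll refine the dock pose with the wrist camera.

Emit:
{"op": "send_rows", "data": {"targets": [[0, 40, 55, 0, 8], [0, 80, 110, 0, 16], [0, 120, 165, 0, 24], [0, 160, 220, 0, 32], [0, 200, 275, 0, 40], [0, 240, 330, 0, 48], [0, 280, 385, 0, 56], [0, 320, 440, 0, 64], [0, 350, 490, 0, 72], [0, 370, 530, 0, 76.4]]}}

```text
time: 1.55
ee_pos: [0.522, -0.0126, 0.2313]
tcp_rot: [180.0, -0.0, 3.7]
wrist_force: [1.2, -1.3, -0.2]
opening: 0.0851
```

Emit:
{"op": "send_rows", "data": {"targets": [[0, 0, 40, 0, 0], [0, 0, 50, 0, 0], [0, 0, 50, 0, 0]]}}

```text
time: 1.92
ee_pos: [0.521, 0.0354, 0.2313]
tcp_rot: [180.0, 0.0, 3.6]
wrist_force: [-0.7, -0.0, 0.2]
opening: 0.0856
```

```bash
python3 - <<'E'
from h import *
c=cam("wrist");cv2.imwrite("pics/w1.png",c["im"]); o=bot.get_obs(); print(o["time"],o["ee_pos"],o["tcp_rot"],o["q"])
c=cam("top");cv2.imwrite("pics/t3.png",c["im"])
E
```

```text
1.975 [0.52098852 0.03477605 0.2314078 ] [ 1.79982219e+02 -8.70625946e-03  3.51494468e+00] [ 3.82856716e+00  1.13574602e+00  6.08123880e+00  9.49368840e+01
 -1.78287995e-02  9.03136225e+01]
```

View pics/w1.png

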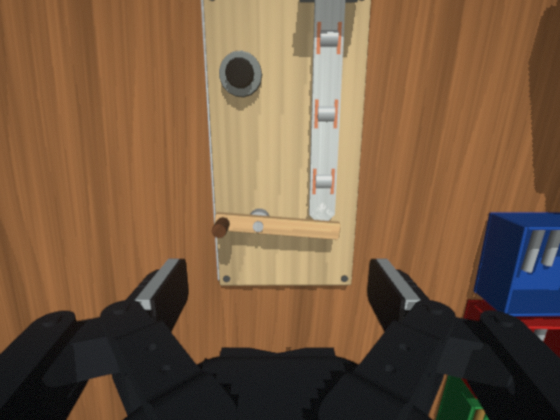

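The wrist view shows the rail at columns 312–343, the rollers at rows 39, 113 and 180, and the nose at (322,208). The knob is at (221,228), the pivot bolt at (258,227), and the lower deck corners at about (219,285) and (352,285).

```bash
python3 - <<'E'
from h import *
np.set_printoptions(precision=4,suppress=True)
c=cam("wrist"); im=c["im"].astype(float); crop(c,200,0,380,120,4,"pics/w1a.png"); crop(c,200,120,380,300,3,"pics/w1b.png")
sat=im.max(2)-im.min(2)
pts=[]
for v in list(range(58,100,3))+list(range(125,168,3)):
    # rail: low saturation, bright
    s=sat[v,295:365]; m=(s<60)
    idx=np.where(m)[0]+295
    # subpixel edges via 50% crossing of saturation
    x=np.arange(295,365); lo=idx.min(); hi=idx.max()
    def cr(a,b):
        sa,sb=sat[v,a],sat[v,b]; return a+(sa-60)/(sa-sb)*(b-a)
    l=cr(lo-1,lo); r=cr(hi,hi+1); pts.append((v,l,r))
for v,l,r in pts[::3]:
    L=ray(c,[[l,v]],.03)[0];Rr=ray(c,[[r,v]],.03)[0]; print(v,l,r,L[:2],Rr[:2],np.linalg.norm(L-Rr))
hsv=cv2.cvtColor(c["im"],cv2.COLOR_BGR2HSV)
wood=cv2.inRange(hsv,(15,60,120),(32,170,255)); cv2.imwrite("pics/wm.png",wood)
E
```

```text
58 310.2307692307692 343.125 [0.5474 0.1723] [0.5815 0.1745] 0.034215316494294865
67 309.44444444444446 342.70588235294116 [0.5473 0.1637] [0.5821 0.1658] 0.03483656314266237
76 310.2 341.96774193548384 [0.5489 0.155 ] [0.5823 0.1571] 0.033505858058490066
85 309.42857142857144 341.6666666666667 [0.5488 0.1461] [0.583  0.1482] 0.034242753284587917
94 308.72727272727275 341.3333333333333 [0.5489 0.1371] [0.5837 0.1392] 0.03488177139112193
128 307.6 339.65 [0.5507 0.1019] [0.5858 0.1041] 0.03525203281576675
137 308.3076923076923 339.0769230769231 [0.5523 0.0923] [0.5863 0.0944] 0.034100686047962805
146 307.3636363636364 338.75 [0.5521 0.0825] [0.5871 0.0847] 0.03505120221060628
155 308.2631578947368 338.15384615384613 [0.5539 0.0727] [0.5875 0.0747] 0.033640974247342074
164 307.45454545454544 337.85185185185185 [0.5539 0.0626] [0.5883 0.0647] 0.034479812513455096
```

View pics/w1a.png

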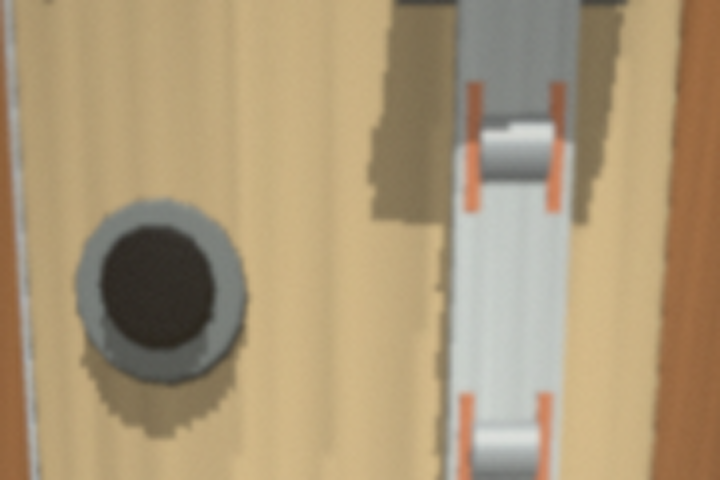

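View pics/w1b.png

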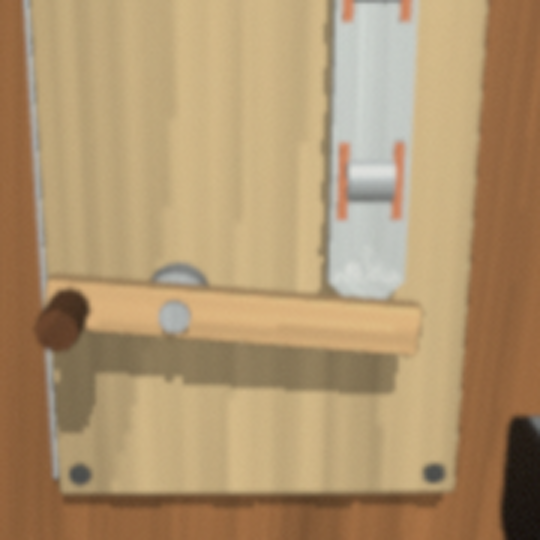

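```bash
python3 - <<'E'
from h import *
np.set_printoptions(precision=4,suppress=True)
c=cam("wrist")
g=lambda u,v,z:ray(c,[[u,v]],z)[0]
A=lambda x,y,z:g(200+x/4-.4,y/4-.4,z)
B=lambda x,y,z:g(200+x/3-.35,120+y/3-.35,z)
r0=A(517,152,.033);r1=A(505,450,.033);r2=B(372,182,.033)
print("rollers",r0,r1,r2,r0-r1,r1-r2)
print("orange pairs mid",[A(473,178,.03),A(554,178,.03)],[B(343,190,.03),B(397,190,.03)])
print("rail edges z.03 v=115",A(449,440,.03),A(563,440,.03),"v=160",B(331,120,.03),B(411,120,.03))
print("corner",B(60,493,.015),B(453,491,.015))
yaw=np.radians(3.5);ey=np.array([-np.sin(yaw),np.cos(yaw)]);ex=np.array([np.cos(yaw),np.sin(yaw)])
O=np.mean([r0[:2]-.118*ey,r1[:2]-.044*ey,r2[:2]+.030*ey],axis=0); print("O",O)
def D(p): d=p[:2]-O; return np.array([d@ex,d@ey])
print("pivot bolt",D(B(174,317,.046)),"knob top",D(B(60,330,.072)),B(60,330,.072),"btn",D(A(157,287,.035)),A(157,287,.035))
print("keeper end",D(B(420,310,.044)),D(B(412,354,.044)),D(B(48,282,.044)))
print("corners",D(B(60,493,.015)),D(B(453,491,.015)))
for f,(x,y) in {"landing":(0,-.128),"p0":(0,.118),"p1":(0,.044),"knob_open":(-.075,-.039),"knob_closed":(-.115,-.079),"piv":(-.075,-.079)}.items(): print(f,O+x*ex+y*ey)
E
```

```text
rollers [0.5644 0.1917 0.033 ] [0.5686 0.1194 0.033 ] [0.5736 0.0454 0.033 ] [-0.0042  0.0722  0.    ] [-0.005   0.0741  0.    ]
orange pairs mid [array([0.5541, 0.1857, 0.03  ]), array([0.5749, 0.187 , 0.03  ])] [array([0.5633, 0.0411, 0.03  ]), array([0.584 , 0.0423, 0.03  ])]
rail edges z.03 v=115 [0.5537 0.1212 0.03  ] [0.5845 0.1231 0.03  ] v=160 [0.5564 0.0674 0.03  ] [0.5864 0.0693 0.03  ]
corner [ 0.453  -0.1043  0.015 ] [ 0.6264 -0.093   0.015 ]
O [0.5716 0.0749]
pivot bolt [-0.0751 -0.0792] knob top [-0.1136 -0.0751] [ 0.4628 -0.007   0.072 ] btn [-0.0922  0.085 ] [0.4744 0.1542 0.035 ]
keeper end [ 0.0189 -0.0772] [ 0.0168 -0.0952] [-0.1228 -0.0658]
corners [-0.1293 -0.1716] [ 0.0444 -0.171 ]
landing [ 0.5794 -0.0528]
p0 [0.5644 0.1927]
p1 [0.5689 0.1188]
knob_open [0.4991 0.0314]
knob_closed [ 0.4616 -0.011 ]
piv [ 0.5015 -0.0085]
```

The fit is good: pivot at dock (-75.1,-79.2), button at (-92.2,85.0), roller spacing about 73. The dock origin is (0.5716,0.0749) with yaw 3.5°. Now I'll pinch the knob.

Emit:
{"op": "send_rows", "data": {"targets": [[0.3, -30, -22, -50, 0], [0.5, -59, -43, -100, 0], [0.5, -59, -43, -150, 0], [0.5, -59, -43, -178, 0], [0.5, -59, -43, -180, 0], [0.8, -59, -43, -180, 0], [1, -59, -43, -180, 0], [1, -59, -43, -180, 0], [1, -59, -43, -180, 0]], "squeeze": 25}}

```text
time: 3.25
ee_pos: [0.4614, -0.008, 0.0529]
tcp_rot: [180.0, 0.1, 3.5]
wrist_force: [-10.4, -2.7, 7.2]
opening: 0.0151
```

Emit:
{"op": "send_rows", "data": {"targets": [[1, 0, 0, 2, 0], [1, 0, 0, 2, 0]]}}

```text
time: 3.5
ee_pos: [0.4614, -0.008, 0.0532]
tcp_rot: [180.0, 0.1, 3.5]
wrist_force: [-4.7, -3.7, -7.0]
opening: 0.0146
```

```bash
python3 - <<'E'
from h import *
c=cam("side");crop(c,240,140,440,290,4,"pics/s2.png"); o=bot.get_obs(); print(o["time"],o["ee_pos"],o["wrist_force"],o["opening"])
E
```

```text
3.55 [ 0.46131877 -0.00794769  0.05316166] [-5.44543299 -2.80911072 -6.53216878] 0.014787374793111385
```

View pics/s2.png

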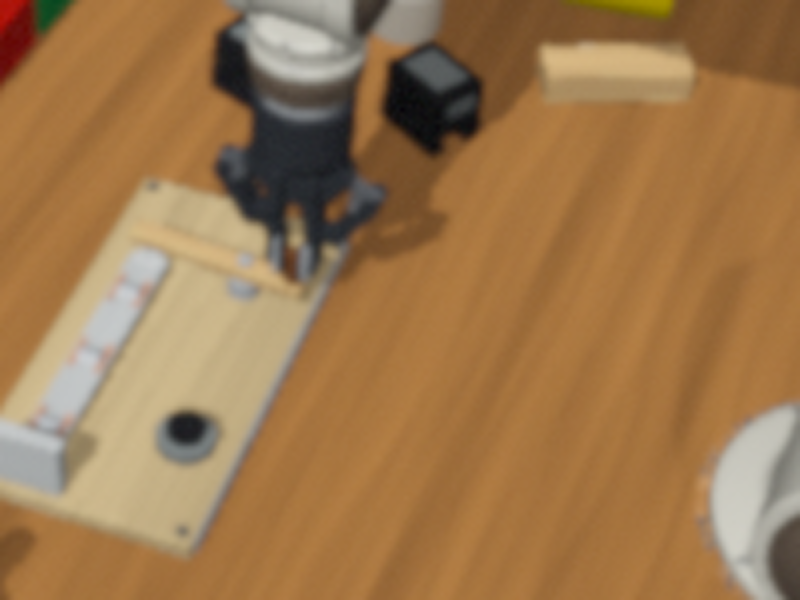

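Emit:
{"op": "send_rows", "data": {"targets": [[1, 0.7, 6.4, -1, 0], [1, 2.3, 12.5, -1, 0], [1, 4.8, 18.3, -1, 0], [1, 8.2, 23.6, -1, 0], [1, 12.3, 28.3, -1, 0], [1, 17.2, 32.3, -1, 0], [1, 22.6, 35.5, -1, 0], [1, 28.4, 37.8, -1, 0], [1, 34.5, 39.1, -1, 0], [1, 38, 39.5, -1, 0]]}}

```text
time: 4.8
ee_pos: [0.4991, 0.0325, 0.0527]
tcp_rot: [-179.9, 0.1, 3.6]
wrist_force: [-21.6, 2.3, 6.3]
opening: 0.0146
```

Emit:
{"op": "send_rows", "data": {"targets": [[1, 0, 0, 0, 0], [0.5, 0, 0, 0, 0], [0.4, 0, 0, 0, 0], [0.3, 0, 40, 60, 0], [0.3, 0, 20, 120, 0], [0.0, 0, -10, 165, 0], [0.0, 15, -20, 180, 0], [0.0, 15, -20, 180, 0]]}}

```text
time: 5.8
ee_pos: [0.5164, 0.0113, 0.2338]
tcp_rot: [180.0, -0.2, 3.4]
wrist_force: [-0.5, -0.0, -0.9]
opening: 0.086
```

```bash
python3 - <<'E'
from h import *
c=cam("wrist");cv2.imwrite("pics/w2.png",c["im"]); o=bot.get_obs(); print(o["time"],o["ee_pos"],o["tcp_rot"],o["wrist_force"])
E
```

```text
5.85 [0.51551348 0.01178783 0.23241664] [-1.79991563e+02 -5.34251332e-02  3.47827157e+00] [-0.91940707  0.19289595  0.09240189]
```

View pics/w2.png

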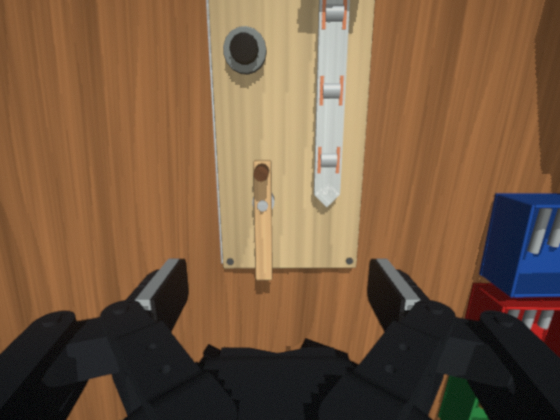

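The keeper is open: the arm points down the image along dock -y, with its tail and knob at (261,172). Next I'll look closely at the packs.

Emit:
{"op": "send_rows", "data": {"targets": [[0, 8, -40, 30, 9], [0, 16, -80, 30, 18], [0, 24, -120, 30, 27], [0, 32, -160, 30, 36], [0, 40, -200, 30, 45], [0, 48, -240, 30, 54], [0, 55, -282, 30, 62], [0, 55, -282, 30, 62], [0, 55, -282, 30, 62]]}}

```text
time: 6.98
ee_pos: [0.5698, -0.2692, 0.2613]
tcp_rot: [-179.9, -0.0, 65.5]
wrist_force: [0.4, 0.2, -0.1]
opening: 0.0854
```

```bash
python3 - <<'E'
from h import *
c=cam("wrist");cv2.imwrite("pics/w3.png",c["im"]); o=bot.get_obs(); print(o["time"],o["ee_pos"],o["tcp_rot"],o["wrist_force"],o["q"])
crop(c,150,0,420,260,3,"pics/w3a.png") if 0 else None
E
```

```text
7.025 [ 0.56995332 -0.26892808  0.26184833] [-1.79945807e+02 -1.65925624e-02  6.55041411e+01] [ 0.2530281  -0.75854649 -0.36936425] [-2.52670931e+01  1.76368194e+01  2.82227624e+01  1.00640354e+02
  1.58616095e-02 -7.71249554e-01]
```

View pics/w3.png

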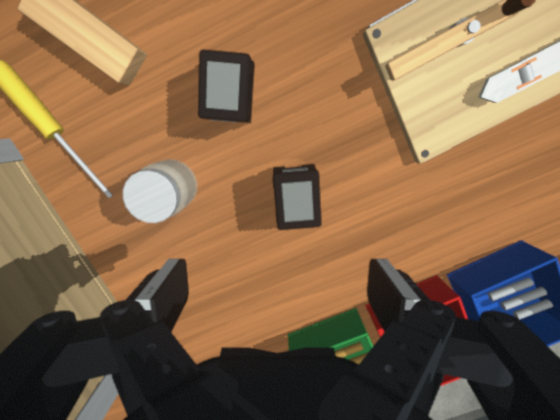

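The wrist view shows both packs: the near one at (224,87), the far one at (297,200), and the jar at (155,193). I'll measure their top faces.

```bash
python3 - <<'E'
from h import *
np.set_printoptions(precision=4,suppress=True)
c=cam("wrist")
crop(c,185,35,270,135,5,"pics/w3a.png");crop(c,260,150,335,240,6,"pics/w3b.png")
g=cv2.cvtColor(c["im"],cv2.COLOR_BGR2GRAY); hsv=cv2.cvtColor(c["im"],cv2.COLOR_BGR2HSV)
for nm,(x0,y0,x1,y1) in dict(p2=(185,35,270,135),p1=(260,150,335,240)).items():
    m=np.zeros_like(g); sub=hsv[y0:y1,x0:x1]; m[y0:y1,x0:x1]=((sub[...,1]<60)&(sub[...,2]>90))*255
    cn=max(cv2.findContours(m,0,1)[0],key=cv2.contourArea); b=cv2.boxPoints(cv2.minAreaRect(cn))
    w=ray(c,b,.06)[:,:2]; e=w[1]-w[0]; f=w[2]-w[1]
    print(nm,"label",b.tolist(),w.mean(0),np.linalg.norm(e),np.linalg.norm(f),np.degrees(np.arctan2(e[1],e[0])),np.degrees(np.arctan2(f[1],f[0])))
E
```

```text
p2 label [[204.85977172851562, 108.08454132080078], [207.014404296875, 60.68247604370117], [239.85565185546875, 62.175254821777344], [237.70101928710938, 109.57731628417969]] [ 0.4469 -0.2761] 0.04744966782094124 0.03427646977781821 149.25667683701795 62.89306640605051
p1 label [[280.6647033691406, 182.64117431640625], [310.8705749511719, 180.317626953125], [313.8529357910156, 219.08822631835938], [283.6470642089844, 221.41177368164062]] [ 0.5962 -0.2543] 0.03486971286152375 0.04702574644929039 69.92389932626956 -18.48838473466305
```

View pics/w3a.png

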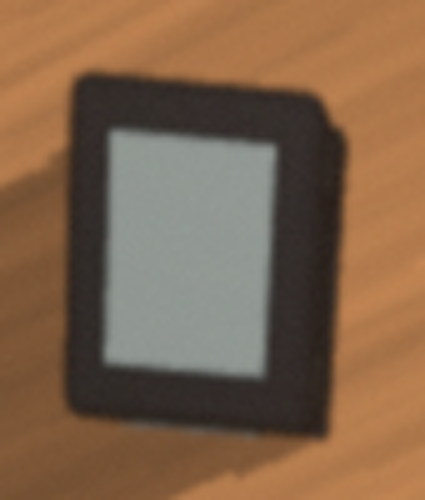

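View pics/w3b.png

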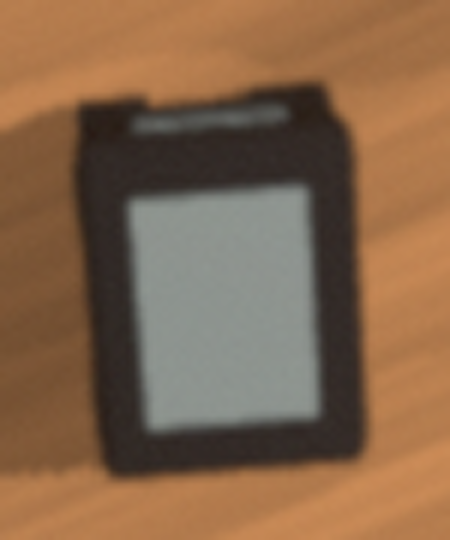

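Both labels sit at the pack centres and match the top-view numbers: far pack (0.596,-0.2545) with axis -19°, near pack (0.447,-0.276) with axis -29°. I'll grasp the far pack first.

Emit:
{"op": "send_rows", "data": {"targets": [[0, 26, 14.5, -40, 5.5], [0, 26, 14.5, -100, 5.5], [0, 26, 14.5, -150, 5.5], [0, 26, 14.5, -200, 5.5], [0, 26, 14.5, -230, 5.5], [0, 26, 14.5, -241, 5.5], [0, 26, 14.5, -241, 5.5]], "squeeze": 45}}

```text
time: 7.95
ee_pos: [0.5962, -0.255, 0.0217]
tcp_rot: [180.0, 0.0, 71.0]
wrist_force: [-0.1, -0.6, -0.6]
opening: 0.0854
```

Emit:
{"op": "send_rows", "data": {"targets": [[0.3, 0, 0, 0, 0], [0.5, 0, 0, 0, 0], [0.6, 0, 0, 0, 0], [0.7, 0, 0, 0, 0], [0.7, 0, 0, 0, 0]]}}

```text
time: 8.57
ee_pos: [0.597, -0.2559, 0.0231]
tcp_rot: [179.8, -0.0, 71.0]
wrist_force: [0.5, 0.9, 5.6]
opening: 0.0536
```

Emit:
{"op": "send_rows", "data": {"targets": [[0.7, 0, 0, 40, 0], [0.7, 0, 0, 80, 0], [0.7, -2, 20, 80, -9], [0.7, -4, 45, 80, -18], [0.7, -6, 75, 80, -27], [0.7, -8, 100, 80, -36], [0.7, -10, 130, 80, -45], [0.7, -13, 160, 80, -54], [0.7, -16.5, 190, 80, -63], [0.7, -16.5, 199.5, 80, -67.5]]}}

```text
time: 9.82
ee_pos: [0.5791, -0.0546, 0.1012]
tcp_rot: [-180.0, 0.0, 3.4]
wrist_force: [-1.0, 0.1, -3.4]
opening: 0.0535
```

Emit:
{"op": "send_rows", "data": {"targets": [[0.7, 0, 0, -30, 0], [0.7, 0, 0, -55, 0], [0.7, 0, 0, -59, 0], [0.7, 0, 0, -59, 0]]}}

```text
time: 10.32
ee_pos: [0.5797, -0.0562, 0.0428]
tcp_rot: [180.0, -0.0, 3.5]
wrist_force: [-0.4, -0.4, -3.2]
opening: 0.0535
```

```bash
python3 - <<'E'
from h import *
c=cam("wrist");cv2.imwrite("pics/w4.png",c["im"]); o=bot.get_obs(); print(o["time"],o["ee_pos"],o["tcp_rot"],o["wrist_force"],o["opening"])
c=cam("top");crop(c,195,160,455,290,3,"pics/t4.png")
E
```

```text
10.375 [ 0.58008284 -0.05627571  0.04337021] [ 1.79986886e+02 -6.64061981e-02  3.50882171e+00] [-0.13675252  0.25965356 -3.22283218] 0.053689456337101524
```

View pics/w4.png

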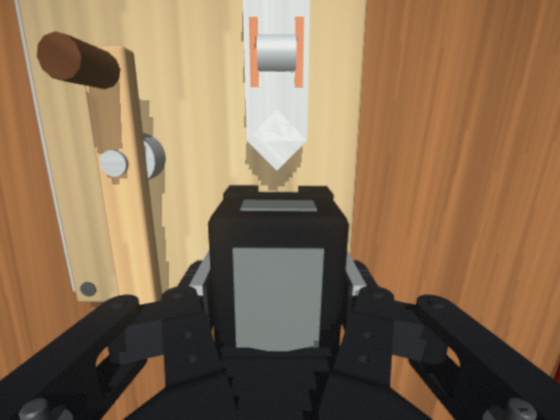

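View pics/t4.png

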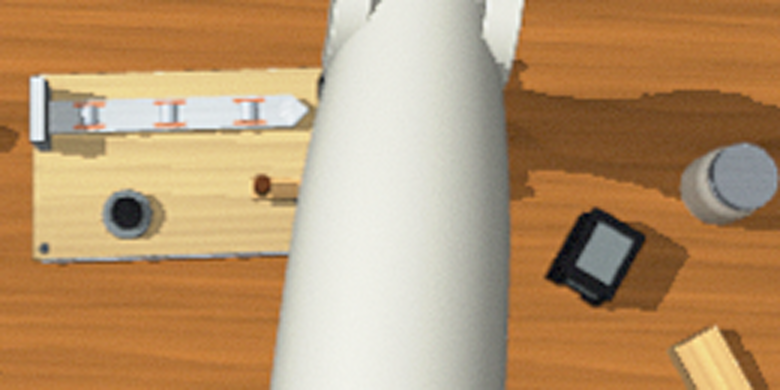

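Alignment is good: nose tip at column 277, pack slot centre at column 279. I'll lower to the deck and feel for contact.

Emit:
{"op": "send_rows", "data": {"targets": [[0.7, 0, 0, -2.5, 0], [0.7, 0, 0, -4, 0], [0.7, 0, 0, -4, 0]]}}

```text
time: 10.8
ee_pos: [0.5795, -0.0561, 0.0383]
tcp_rot: [180.0, 0.0, 3.5]
wrist_force: [-0.4, -0.3, -2.6]
opening: 0.0532
```

Emit:
{"op": "send_rows", "data": {"targets": [[0.7, 0, 0, -1, 0], [0.7, 0, 0, -1, 0]]}}

```text
time: 11.05
ee_pos: [0.5796, -0.0561, 0.0381]
tcp_rot: [180.0, -0.0, 3.5]
wrist_force: [-3.7, 1.2, 5.4]
opening: 0.0537
```

Emit:
{"op": "send_rows", "data": {"targets": [[0.7, 0, 0, 1, 0], [0.7, -0.6, 10, 1, 0], [0.7, -1.2, 20, 1, 0], [0.7, -1.8, 30, 1, 0], [0.7, -2.4, 40, 1, 0], [0.7, -3.1, 50, 1, 0], [0.7, -3.1, 50, 1, 0]]}}

```text
time: 11.92
ee_pos: [0.5764, -0.0052, 0.0382]
tcp_rot: [-180.0, 0.0, 3.6]
wrist_force: [1.3, 0.6, -3.0]
opening: 0.0536
```

Emit:
{"op": "send_rows", "data": {"targets": [[0.7, -0.6, 10, 0, 0], [0.7, -1.2, 20, 0, 0], [0.7, -1.8, 30, 0, 0], [0.7, -2.4, 40, 0, 0], [0.7, -3.1, 50, 0, 0], [0.7, -3.7, 60, 0, 0], [0.7, -4.3, 70, 0, 0], [0.7, -4.9, 80, 0, 0], [0.7, -5.5, 90, 0, 0], [0.7, -5.5, 90, 0, 0]]}}

```text
time: 13.18
ee_pos: [0.571, 0.0852, 0.0383]
tcp_rot: [-179.9, -0.0, 3.6]
wrist_force: [0.3, 1.5, 0.6]
opening: 0.0533
```

Emit:
{"op": "send_rows", "data": {"targets": [[0.7, -0.6, 10, 0, 0], [0.7, -1.2, 20, 0, 0], [0.7, -1.8, 30, 0, 0], [0.7, -2.4, 40, 0, 0], [0.7, -3.1, 50, 0, 0], [0.7, -3.7, 60, 0, 0], [0.7, -4.3, 70, 0, 0], [0.7, -4.9, 80, 0, 0], [0.7, -5.5, 90, 0, 0], [0.7, -5.5, 90, 0, 0]]}}

```text
time: 14.42
ee_pos: [0.5654, 0.1752, 0.0383]
tcp_rot: [-179.9, 0.0, 3.6]
wrist_force: [-0.5, 2.2, -0.8]
opening: 0.0531
```

```bash
python3 - <<'E'
from h import *
c=cam("wrist");cv2.imwrite("pics/w5.png",c["im"]); o=bot.get_obs(); print(o["time"],o["ee_pos"],o["tcp_rot"],o["wrist_force"],o["opening"])
c=cam("side");crop(c,180,140,380,290,4,"pics/s5.png")
E
```

```text
14.475 [0.5654143  0.17478914 0.03826664] [-1.79935476e+02  2.58247699e-03  3.57592654e+00] [-0.69008332  1.01369204 -0.66988596] 0.05353895231475162
```

View pics/w5.png

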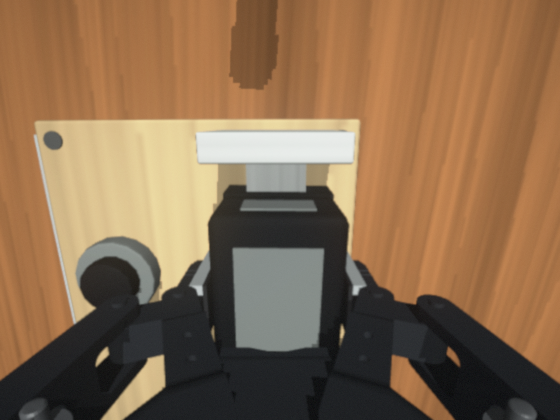

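View pics/s5.png

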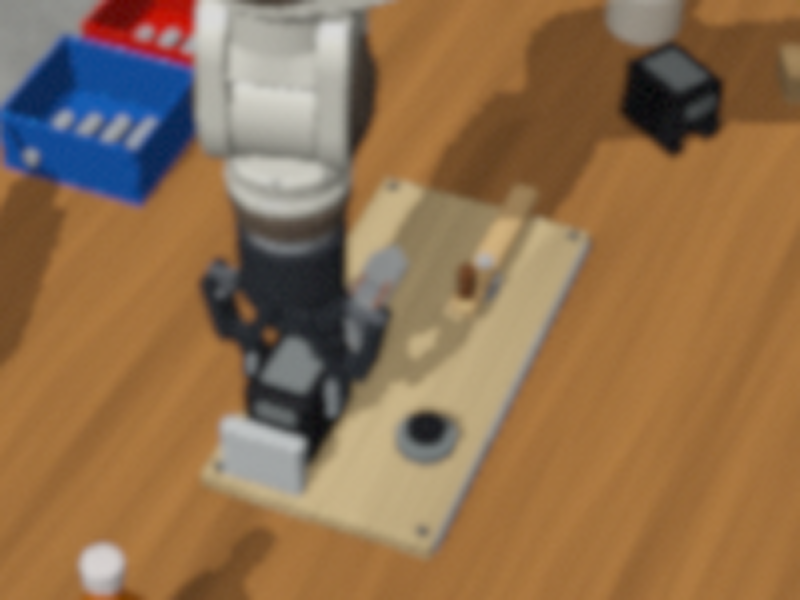

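```bash
cat >> h.py <<'E'
O=np.array([0.5716,0.0749]);_y=np.radians(3.5);ey=np.array([-np.sin(_y),np.cos(_y)]);ex=np.array([np.cos(_y),np.sin(_y)])
def D(p):
    d=np.asarray(p)[:2]-O; return np.array([d@ex,d@ey])*1000
def W(x,y): return O+x/1000*ex+y/1000*ey
E
python3 - <<'E'
from h import *
np.set_printoptions(precision=2,suppress=True)
c=cam("wrist")
o=bot.get_obs(); print("tcp dock",D(o["ee_pos"]))
hsv=cv2.cvtColor(c["im"],cv2.COLOR_BGR2HSV);m=np.zeros(hsv.shape[:2],np.uint8)
s=hsv[225:375,215:345]; m[225:375,215:345]=((s[...,1]<60)&(s[...,2]>80))*255
cn=max(cv2.findContours(m,0,1)[0],key=cv2.contourArea); b=cv2.boxPoints(cv2.minAreaRect(cn)); print(b)
w=np.array([D(p) for p in ray(c,b,.0752)]); print(w,w.mean(0))
print("stop face top", D(ray(c,[[276,163]],.065)[0]), D(ray(c,[[276,131]],.065)[0]))
E
```

```text
tcp dock [-0.1  99.47]
[[230.68 350.31]
 [232.03 246.83]
 [323.19 248.02]
 [321.85 351.49]]
[[-19.37  77.69]
 [-16.84 124.68]
 [ 17.63 124.21]
 [ 19.08  77.11]] [  0.12 100.92]
stop face top [ -0.24 154.98] [ -0.23 166.87]
```

Emit:
{"op": "send_rows", "data": {"targets": [[0.7, -0.3, 5, 0, 0], [0.7, -0.6, 10, 0, 0], [0.7, -0.8, 13, 0, 0], [0.7, -0.8, 13, 0, 0]]}}

```text
time: 15.08
ee_pos: [0.5646, 0.1875, 0.0382]
tcp_rot: [-180.0, 0.0, 3.6]
wrist_force: [-0.7, 3.0, -0.6]
opening: 0.0532
```

Emit:
{"op": "send_rows", "data": {"targets": [[0.7, -0.1, 1.5, 0, 0], [0.7, -0.1, 1.5, 0, 0]]}}

```text
time: 15.32
ee_pos: [0.5645, 0.1885, 0.0382]
tcp_rot: [-180.0, 0.0, 3.5]
wrist_force: [0.3, 1.1, -1.0]
opening: 0.0536
```

Emit:
{"op": "send_rows", "data": {"targets": [[0.7, -0.1, 1, 0, 0], [0.7, -0.1, 1, 0, 0]]}}

```text
time: 15.58
ee_pos: [0.5644, 0.1894, 0.0382]
tcp_rot: [180.0, 0.0, 3.5]
wrist_force: [0.3, 0.0, -2.4]
opening: 0.0532
```

Emit:
{"op": "send_rows", "data": {"targets": [[0.7, -0.1, 1, 0, 0], [0.7, -0.1, 1, 0, 0]]}}

```text
time: 15.82
ee_pos: [0.5643, 0.1902, 0.0381]
tcp_rot: [180.0, 0.0, 3.5]
wrist_force: [-0.5, 0.2, -2.6]
opening: 0.0536
```

Emit:
{"op": "send_rows", "data": {"targets": [[0.7, 0, 1, 0, 0], [0.7, 0, 1, 0, 0]]}}

```text
time: 16.08
ee_pos: [0.5643, 0.1914, 0.0382]
tcp_rot: [180.0, 0.0, 3.5]
wrist_force: [-0.4, -0.6, -3.1]
opening: 0.0534
```

Emit:
{"op": "send_rows", "data": {"targets": [[0.7, 0, 1, 0, 0], [0.7, 0, 1, 0, 0]]}}

```text
time: 16.32
ee_pos: [0.5643, 0.1923, 0.0382]
tcp_rot: [180.0, 0.0, 3.5]
wrist_force: [-0.2, -1.0, -3.2]
opening: 0.0533
```

Emit:
{"op": "send_rows", "data": {"targets": [[0.7, 0, 1, 0, 0], [0.7, 0, 1, 0, 0]]}}

```text
time: 16.58
ee_pos: [0.5643, 0.1928, 0.0383]
tcp_rot: [179.9, 0.0, 3.5]
wrist_force: [-0.4, -5.9, -1.7]
opening: 0.0536
```

Emit:
{"op": "send_rows", "data": {"targets": [[0.7, 0, -1, -0.3, 0], [0.7, 0, -1, -0.3, 0]]}}

```text
time: 16.82
ee_pos: [0.5645, 0.1926, 0.0382]
tcp_rot: [-180.0, -0.0, 3.5]
wrist_force: [-1.3, -1.7, -1.1]
opening: 0.0536
```

Emit:
{"op": "send_rows", "data": {"targets": [[0.4, 0, 0, 0, 0], [0.0, 0, 0, 0, 0], [0, 0, 0, 0, 0], [0, 0, 0, 50, 0], [0, 0, -30, 110, 0], [0, 0, -90, 170, 0], [0, 0, -90, 170, 0], [0, 0, -90, 170, 0]]}}

```text
time: 17.82
ee_pos: [0.565, 0.1017, 0.2091]
tcp_rot: [-180.0, -0.1, 3.4]
wrist_force: [-0.4, 1.3, -1.3]
opening: 0.0855
```

```bash
python3 - <<'E'
from h import *
np.set_printoptions(precision=2,suppress=True)
c=cam("wrist");cv2.imwrite("pics/w6.png",c["im"]); o=bot.get_obs(); print(o["time"],o["ee_pos"],o["tcp_rot"],o["wrist_force"],o["opening"])
E
```

```text
17.875 [0.56 0.1  0.21] [-179.98    0.      3.46] [-0.19  0.45 -0.51] 0.08576113766831897
```

View pics/w6.png

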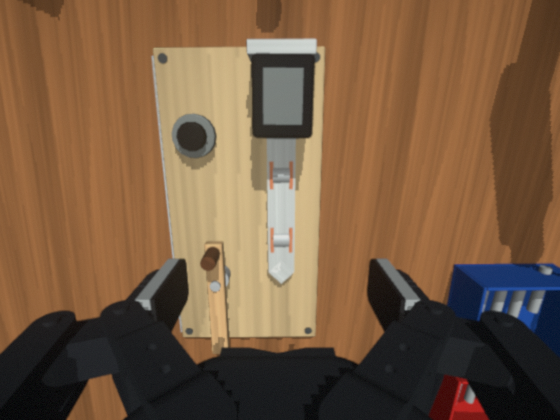

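```bash
cat >> h.py <<'E'
def label(c,x0,y0,x1,y1,z):
    hsv=cv2.cvtColor(c["im"],cv2.COLOR_BGR2HSV);m=np.zeros(hsv.shape[:2],np.uint8)
    s=hsv[y0:y1,x0:x1]; m[y0:y1,x0:x1]=((s[...,1]<60)&(s[...,2]>80))*255
    cn=max(cv2.findContours(m,0,1)[0],key=cv2.contourArea); b=cv2.boxPoints(cv2.minAreaRect(cn))
    w=ray(c,b,z)[:,:2]; e=w[1]-w[0]; f=w[2]-w[1]
    if np.linalg.norm(e)<np.linalg.norm(f): e,f=f,e
    a=np.degrees(np.arctan2(e[1],e[0])); a2=np.degrees(np.arctan2(f[1],f[0]))+90
    return w.mean(0),(a+90)%180-90,(a2+90)%180-90,np.linalg.norm(e),np.linalg.norm(f)
E
python3 - <<'E'
from h import *
np.set_printoptions(precision=2,suppress=True)
c=cam("wrist")
r=label(c,256,62,310,132,.075); print(r,D(r[0]))
for p in [(281,137),(281,131)]: print(D(ray(c,[p],.075)[0]))
print("stop",D(ray(c,[(282,53)],.065)[0]),"roller2",D(ray(c,[(283,241)],.033)[0]),"roller1",D(ray(c,[(283,174)],.033)[0]))
E
python3 - <<'E'
from h import *
c=cam("top"); crop(c,360,165,470,275,5,"pics/t6.png"); r=label(c,380,225,415,262,.06); print(r)
E
```

```text
(array([0.56, 0.19]), np.float64(-85.28405672390838), np.float64(-86.56440184844848), np.float64(0.04616084235701604), np.float64(0.03433781893875652)) [  0.43 119.97]
[-1.65 86.63]
[-1.66 91.79]
stop [ -0.8 156.6] roller2 [  1.29 -28.5 ] roller1 [ 1.01 47.01]
(array([ 0.44739359, -0.27554829]), np.float64(-30.06752339441684), np.float64(-28.541157220434755), np.float64(0.04662568326070097), np.float64(0.035611147328683146))
```

View pics/t6.png

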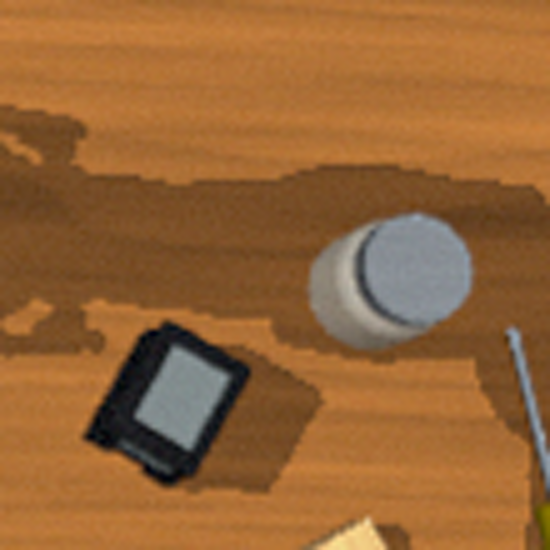

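In this view the pack reads at dock y≈120. The rollers and stop read about 2 mm high in the same view, so the pack is at about 118, which is seated. The near pack has not moved. I'll go for it now.

Emit:
{"op": "send_rows", "data": {"targets": [[0, -10, -40, 20, 6], [0, -25, -90, 20, 14], [0, -40, -140, 20, 22], [0, -55, -190, 20, 30], [0, -70, -240, 20, 38], [0, -85, -290, 20, 46], [0, -100, -335, 20, 54], [0, -95, -377, 20, 57], [0, -95, -377, 20, 57], [0, -95, -377, 20, 57]]}}

```text
time: 19.23
ee_pos: [0.4695, -0.2736, 0.2266]
tcp_rot: [-179.9, -0.0, 60.5]
wrist_force: [0.4, 0.2, 0.2]
opening: 0.0855
```

```bash
python3 - <<'E'
from h import *
c=cam("wrist");cv2.imwrite("pics/w7.png",c["im"]); o=bot.get_obs(); print(o["time"],o["ee_pos"],o["tcp_rot"],o["wrist_force"],o["opening"])
E
```

```text
19.275 [ 0.46954255 -0.27341585  0.22706696] [-1.79903031e+02 -1.73332448e-02  6.05641125e+01] [0.10835696 0.80801821 0.1260623 ] 0.08568429245762146
```

View pics/w7.png

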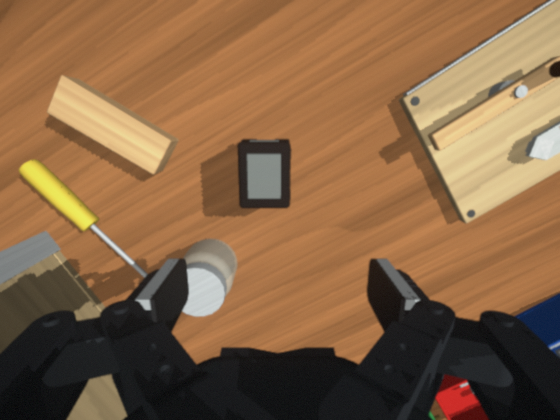

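```bash
python3 - <<'E'
from h import *
c=cam("wrist"); r=label(c,240,140,292,210,.06); print(r); print(bot.get_obs()["ee_pos"], D(r[0]))
E
```

```text
(array([ 0.44702595, -0.27677163]), np.float64(-29.343371909332305), np.float64(-29.501846972081722), np.float64(0.04672270120830507), np.float64(0.03436037530734265))
[ 0.46961447 -0.27335911  0.2274357 ] [-145.81073285 -343.41062359]
```

Emit:
{"op": "send_rows", "data": {"targets": [[0, -22.5, -3, -30, 0], [0, -22.5, -3, -80, 0], [0, -22.5, -3, -130, 0], [0, -22.5, -3, -180, 0], [0, -22.5, -3, -200, 0], [0, -22.5, -3, -206, 0], [0, -22.5, -3, -206, 0]]}}

```text
time: 20.2
ee_pos: [0.4473, -0.2772, 0.0226]
tcp_rot: [180.0, 0.0, 60.6]
wrist_force: [-0.4, 0.3, -0.3]
opening: 0.0855
```

Emit:
{"op": "send_rows", "data": {"targets": [[0.3, 0, 0, 0, 0], [0.5, 0, 0, 0, 0], [0.6, 0, 0, 0, 0], [0.7, 0, 0, 0, 0], [0.7, 0, 0, 0, 0]]}}

```text
time: 20.82
ee_pos: [0.4476, -0.2779, 0.0232]
tcp_rot: [179.9, -0.0, 60.5]
wrist_force: [-0.3, 1.7, 5.8]
opening: 0.0538
```

Emit:
{"op": "send_rows", "data": {"targets": [[0.7, 0, 0, 40, 0], [0.7, 0, 0, 80, 0], [0.7, 15, 25, 80, -7], [0.7, 30, 55, 80, -14], [0.7, 48, 85, 80, -21], [0.7, 66, 115, 80, -28], [0.7, 86, 150, 80, -37], [0.7, 106, 185, 80, -46], [0.7, 126, 212, 80, -54], [0.7, 132, 221.5, 80, -57]]}}

```text
time: 22.08
ee_pos: [0.5793, -0.0545, 0.101]
tcp_rot: [-180.0, 0.1, 3.4]
wrist_force: [-0.2, -0.7, -4.8]
opening: 0.0533
```

Emit:
{"op": "send_rows", "data": {"targets": [[0.7, 0, 0, -30, 0], [0.7, 0, 0, -55, 0], [0.7, 0, 0, -60, 0], [0.7, 0, 0, -60, 0]]}}

```text
time: 22.58
ee_pos: [0.5788, -0.0562, 0.0421]
tcp_rot: [-180.0, 0.0, 3.5]
wrist_force: [0.3, -0.2, -4.1]
opening: 0.0536
```

```bash
python3 - <<'E'
from h import *
c=cam("wrist");cv2.imwrite("pics/w8.png",c["im"]); o=bot.get_obs(); print(o["time"],o["ee_pos"],o["tcp_rot"],o["wrist_force"],o["opening"],D(o["ee_pos"]))
E
```

```text
22.625 [ 0.57922389 -0.05625717  0.04282696] [ 1.79991038e+02 -4.18699510e-02  3.51059184e+00] [-0.5181306  -0.32223756 -5.26045044] 0.053139385210252264 [  -0.39728763 -131.37796216]
```

View pics/w8.png

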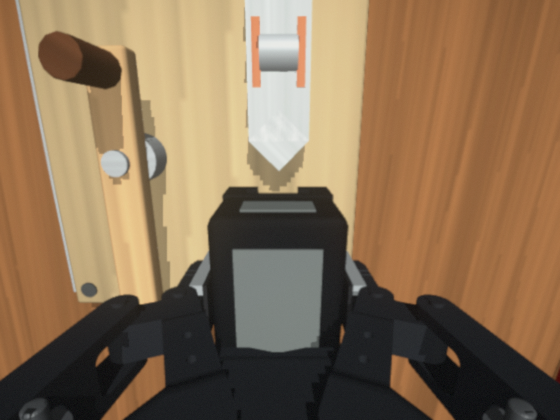

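The pack is aligned with the nose to within about 0.5 mm. I'll lower it and slide on.

Emit:
{"op": "send_rows", "data": {"targets": [[0.7, 0.4, 0, -2, 0], [0.7, 0.4, 0, -4, 0], [0.7, 0.4, 0, -4, 0]]}}

```text
time: 23.0
ee_pos: [0.5795, -0.0562, 0.0383]
tcp_rot: [180.0, -0.0, 3.5]
wrist_force: [0.8, 0.1, -4.2]
opening: 0.0534
```

Emit:
{"op": "send_rows", "data": {"targets": [[0.7, -0.6, 10, 0, 0], [0.7, -1.2, 20, 0, 0], [0.7, -1.8, 30, 0, 0], [0.7, -2.4, 40, 0, 0], [0.7, -3.1, 50, 0, 0], [0.7, -3.1, 50, 0, 0]]}}

```text
time: 23.75
ee_pos: [0.5763, -0.0047, 0.0384]
tcp_rot: [-179.9, -0.0, 3.6]
wrist_force: [-1.4, 4.9, 1.8]
opening: 0.0536
```

Emit:
{"op": "send_rows", "data": {"targets": [[0.7, -0.6, 10, 0, 0], [0.7, -1.2, 20, 0, 0], [0.7, -1.8, 30, 0, 0], [0.7, -2.4, 40, 0, 0], [0.7, -3.1, 50, 0, 0], [0.7, -3.7, 60, 0, 0], [0.7, -4.3, 70, 0, 0], [0.7, -4.9, 80, 0, 0], [0.7, -5.5, 90, 0, 0], [0.7, -5.5, 90, 0, 0]]}}

```text
time: 25.0
ee_pos: [0.5707, 0.0854, 0.0383]
tcp_rot: [-179.9, -0.0, 3.6]
wrist_force: [-0.2, 0.6, 5.7]
opening: 0.0532
```

```bash
python3 - <<'E'
from h import *
c=cam("wrist");cv2.imwrite("pics/w9.png",c["im"]); o=bot.get_obs(); print(o["time"],o["ee_pos"],o["tcp_rot"],o["wrist_force"],o["opening"],D(o["ee_pos"]))
r=label(c,215,225,345,375,.0752);print(r,D(r[0]))
E
```

```text
25.05 [0.57069751 0.08543016 0.03836831] [-1.79899543e+02 -2.69196547e-02  3.57372753e+00] [-0.75835039  1.59035926  6.34203538] 0.05392177868745591 [-0.25795288 10.56561062]
(array([0.5710591 , 0.08626998]), np.float64(-84.03847311816133), np.float64(-86.46940611878443), np.float64(0.04650172999752297), np.float64(0.03448033590853694)) [ 0.15423013 11.38179873]
```

View pics/w9.png

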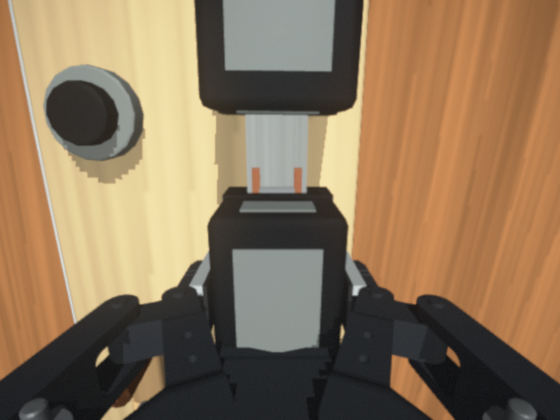

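Emit:
{"op": "send_rows", "data": {"targets": [[0.7, -0.6, 10, 0, 0], [0.7, -1.2, 20, 0, 0], [0.7, -1.7, 28, 0, 0], [0.7, -1.7, 28, 0, 0]]}}

```text
time: 25.55
ee_pos: [0.5689, 0.1135, 0.0383]
tcp_rot: [-179.9, -0.0, 3.6]
wrist_force: [-1.0, 1.5, 6.1]
opening: 0.0534
```

Emit:
{"op": "send_rows", "data": {"targets": [[0.7, -0.1, 1.5, 0, 0], [0.7, -0.1, 1.5, 0, 0]]}}

```text
time: 25.8
ee_pos: [0.5689, 0.1142, 0.0383]
tcp_rot: [-180.0, -0.0, 3.5]
wrist_force: [-0.4, -2.6, 5.6]
opening: 0.0533
```

Emit:
{"op": "send_rows", "data": {"targets": [[0.7, -0.1, 1, 0, 0], [0.7, -0.1, 1, 0, 0]]}}

```text
time: 26.05
ee_pos: [0.5688, 0.115, 0.0383]
tcp_rot: [-180.0, -0.0, 3.5]
wrist_force: [1.0, -3.7, 4.5]
opening: 0.0533
```

Emit:
{"op": "send_rows", "data": {"targets": [[0.7, -0.1, 1, 0, 0], [0.7, -0.1, 1, 0, 0]]}}

```text
time: 26.3
ee_pos: [0.5687, 0.116, 0.0383]
tcp_rot: [-180.0, -0.0, 3.5]
wrist_force: [1.1, -4.3, 5.6]
opening: 0.0537
```

Emit:
{"op": "send_rows", "data": {"targets": [[0.7, 0, 1, 0, 0], [0.7, 0, 1, 0, 0]]}}

```text
time: 26.55
ee_pos: [0.5687, 0.1168, 0.0383]
tcp_rot: [180.0, -0.0, 3.5]
wrist_force: [-0.4, -3.6, 5.7]
opening: 0.0533
```

Emit:
{"op": "send_rows", "data": {"targets": [[0.7, 0, 1, 0, 0], [0.7, 0, 1, 0, 0]]}}

```text
time: 26.8
ee_pos: [0.5687, 0.1178, 0.0383]
tcp_rot: [180.0, -0.0, 3.5]
wrist_force: [0.0, -5.3, 6.0]
opening: 0.0534
```

Emit:
{"op": "send_rows", "data": {"targets": [[0.7, 0, 1, 0.5, 0], [0.7, 0, 1, 0.5, 0]]}}

```text
time: 27.05
ee_pos: [0.5685, 0.1189, 0.0383]
tcp_rot: [-180.0, 0.0, 3.5]
wrist_force: [-0.5, -1.9, 1.8]
opening: 0.0533
```

Emit:
{"op": "send_rows", "data": {"targets": [[0.7, 0, 1, 0, 0], [0.7, 0, 1, 0, 0]]}}

```text
time: 27.3
ee_pos: [0.5685, 0.1194, 0.0383]
tcp_rot: [180.0, 0.0, 3.5]
wrist_force: [-0.0, -5.0, 2.2]
opening: 0.0535
```

Emit:
{"op": "send_rows", "data": {"targets": [[0.7, 0, 0, 0.4, 0], [0.7, 0, 0, 0.4, 0]]}}

```text
time: 27.55
ee_pos: [0.5684, 0.1194, 0.0383]
tcp_rot: [-180.0, 0.0, 3.5]
wrist_force: [0.6, -2.2, -3.0]
opening: 0.0537
```

```bash
python3 - <<'E'
from h import *
c=cam("wrist");cv2.imwrite("pics/w10.png",c["im"]); o=bot.get_obs(); print(o["time"],o["ee_pos"],o["tcp_rot"],o["wrist_force"],o["opening"],D(o["ee_pos"]))
r=label(c,215,225,345,375,.0752);print(r,D(r[0]))
crop(c,180,60,380,260,3,"pics/w10a.png")
E
```

```text
27.6 [0.56841152 0.11937768 0.03830925] [-1.79996082e+02  5.10222882e-02  3.51888472e+00] [ 0.44294836 -1.98337328 -4.15463132] 0.0534800334981046 [-0.46723371 44.58936981]
(array([0.56884964, 0.12000975]), np.float64(-84.0846516086367), np.float64(-86.49627353165323), np.float64(0.04704825988489931), np.float64(0.03447537447645829)) [8.64938063e-03 4.51935144e+01]
```

View pics/w10a.png

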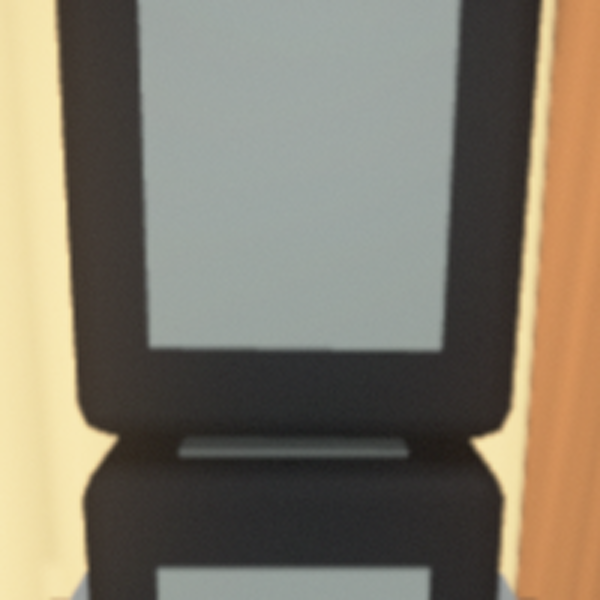

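```bash
python3 - <<'E'
from h import *
c=cam("wrist")
a=D(ray(c,[[278,60+350/3-.3]],.075)[0]);b=D(ray(c,[[278,60+567/3-.3]],.0752)[0]);print(a,b,a-b)
E
```

```text
[ 0.19614619 96.37507153] [ 0.20153832 68.8230438 ] [-5.39212632e-03  2.75520277e+01]
```

Emit:
{"op": "send_rows", "data": {"targets": [[0.7, 0, -0.5, 0, 0], [0.4, 0, -0.5, 0, 0], [0.0, 0, -0.5, 0, 0], [0, 0, -0.5, 0, 0], [0, 0, 0, 50, 0], [0, 0, -10, 110, 0], [0, -10, -30, 170, 0], [0, -10, -30, 200, 0], [0, -10, -30, 200, 0]]}}

```text
time: 28.78
ee_pos: [0.5597, 0.0894, 0.2423]
tcp_rot: [-180.0, -0.3, 3.5]
wrist_force: [-0.3, -0.2, -1.2]
opening: 0.0855
```

```bash
python3 - <<'E'
from h import *
c=cam("wrist");cv2.imwrite("pics/w11.png",c["im"]); o=bot.get_obs(); print(o["time"],o["ee_pos"],o["tcp_rot"],o["wrist_force"],o["opening"],D(o["ee_pos"]))
E
```

```text
28.825 [0.55922024 0.08947617 0.24003364] [-1.79978205e+02 -1.47610702e-01  3.51386008e+00] [ 0.2319461  -0.59051393 -0.83449542] 0.08518690327743757 [-11.46681964  15.3047486 ]
```

View pics/w11.png

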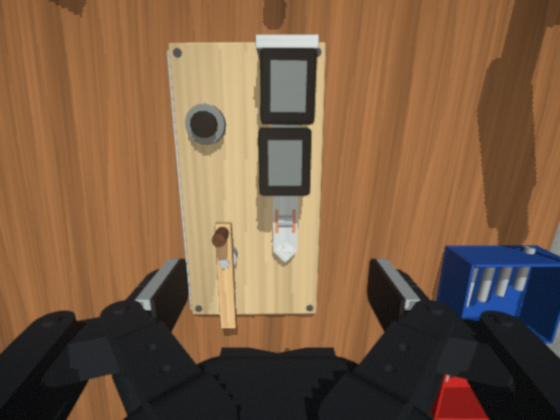

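The spacing between packs is 27.6 between labels, against an expected 27.2. Before locking I'll check everywhere for a third pack.

```bash
python3 - <<'E'
from h import *
c=cam("top");cv2.imwrite("pics/t12.png",c["im"]);c=cam("side");cv2.imwrite("pics/s12.png",c["im"])
E
```

```text
(no output)
```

View pics/t12.png

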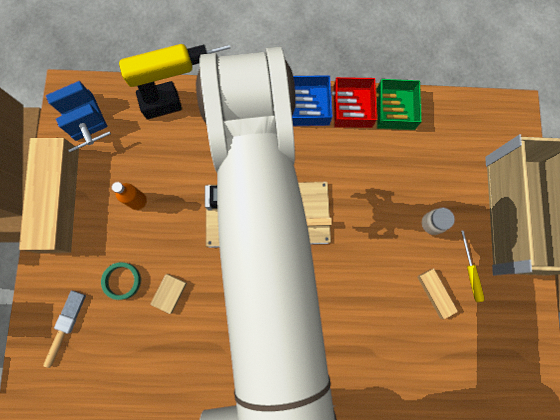

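View pics/s12.png

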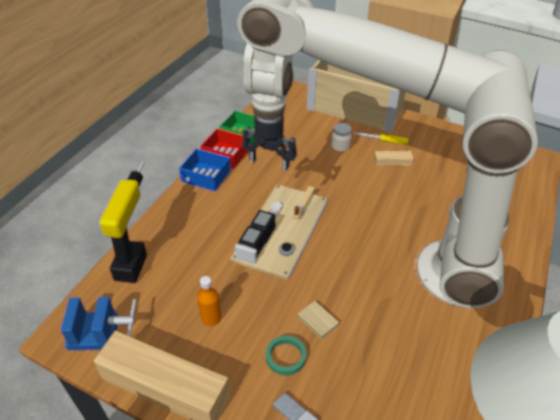

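```bash
python3 - <<'E'
from h import *
np.set_printoptions(precision=2,suppress=True)
c=cam("wrist")
a=label(c,262,52,316,122,.075);b=label(c,262,132,310,192,.075);print(D(a[0]),a[1:],D(b[0]),b[1:])
crop(c,180,25,340,345,2,"pics/w11a.png");crop(c,180,25,340,145,5,"pics/w11b.png")
E
```

```text
[  0.36 120.24] (np.float64(-84.98327111337214), np.float64(-86.48915809352738), np.float64(0.04590960654051327), np.float64(0.03415126235360576)) [-2.35 46.97] (np.float64(-85.1732444733173), np.float64(-86.49604694475832), np.float64(0.04610051820937494), np.float64(0.03349767466060085))
```

View pics/w11b.png

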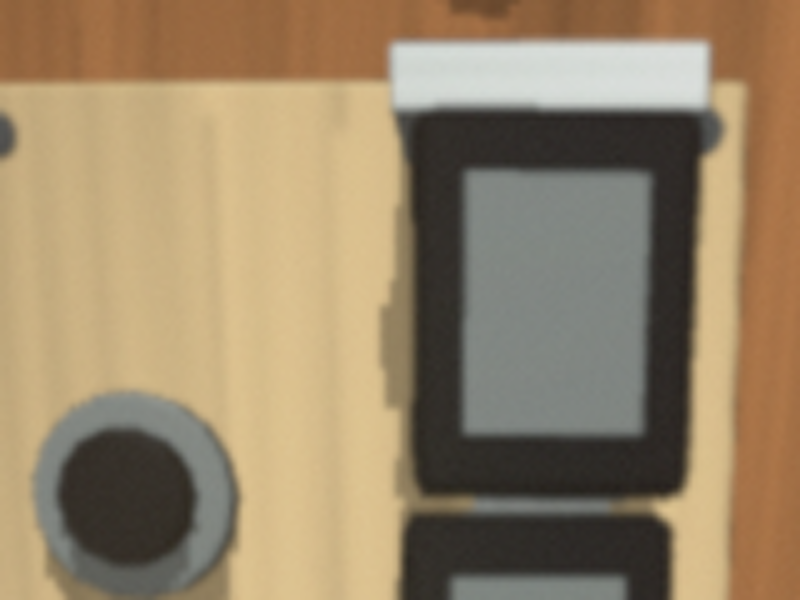

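Pack 1's label-to-stop distance is 36.6, against a nominal 37, and the pack spacing is 73–74. Both packs are seated and there is no third one. Now I'll pinch the knob again to close the turnbutton.

Emit:
{"op": "send_rows", "data": {"targets": [[0.3, -30, -28, -20, 0], [0.5, -60, -57.5, -70, 0], [0.5, -60, -57.5, -120, 0], [0.5, -60, -57.5, -170, 0], [0.5, -60, -57.5, -187, 0], [0.5, -60, -57.5, -187, 0], [0.8, -60, -57.5, -187, 0], [1, -60, -57.5, -187, 0], [1, -60, -57.5, -187, 0], [1, -60, -57.5, -187, 0]], "squeeze": 25}}

```text
time: 30.22
ee_pos: [0.4988, 0.032, 0.0539]
tcp_rot: [-180.0, -0.0, 3.5]
wrist_force: [-6.4, 0.4, 7.3]
opening: 0.0147
```

Emit:
{"op": "send_rows", "data": {"targets": [[1, -6, -1.4, 0.5, 0], [1, -12, -3.2, 0.5, 0], [1, -17.7, -5.9, 0.5, 0], [1, -22.9, -9.4, 0.5, 0], [1, -27.4, -13.7, 0.5, 0], [1, -31.2, -18.7, 0.5, 0], [1, -34.2, -24.2, 0.5, 0], [1, -36.3, -30.1, 0.5, 0], [1, -37.5, -36.3, 0.5, 0], [1, -37.6, -42, 0.5, 0]]}}

```text
time: 31.48
ee_pos: [0.462, -0.0094, 0.0543]
tcp_rot: [-179.9, -0.2, 3.6]
wrist_force: [-1.7, 5.7, 5.3]
opening: 0.0145
```

Emit:
{"op": "send_rows", "data": {"targets": [[1, 0, -1, 0, 0], [1, 0, -2, 0, 0], [1, 0, -3, 0, 0], [1, 0, -3, 0, 0]]}}

```text
time: 31.98
ee_pos: [0.4618, -0.0122, 0.0543]
tcp_rot: [-179.9, -0.1, 3.6]
wrist_force: [-3.2, 6.0, 6.0]
opening: 0.0148
```

Emit:
{"op": "send_rows", "data": {"targets": [[1, 0, -1, 0, 0], [1, 0, -1.5, 0, 0], [1, 0, -1.5, 0, 0]]}}

```text
time: 32.35
ee_pos: [0.4617, -0.0137, 0.0543]
tcp_rot: [-179.9, -0.1, 3.6]
wrist_force: [-2.7, 6.0, 5.6]
opening: 0.0148
```

Emit:
{"op": "send_rows", "data": {"targets": [[1, 0, -1, 0, 0], [1, 0, -2, 0, 0], [1, 0, -2, 0, 0]]}}

```text
time: 32.72
ee_pos: [0.4617, -0.0158, 0.0542]
tcp_rot: [-179.9, -0.1, 3.6]
wrist_force: [-2.2, 5.4, 5.8]
opening: 0.0149
```

```bash
python3 - <<'E'
from h import *
c=cam("wrist");cv2.imwrite("pics/w13.png",c["im"]);c=cam("side");crop(c,240,160,380,265,5,"pics/s13.png")
E
```

```text
(no output)
```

View pics/w13.png

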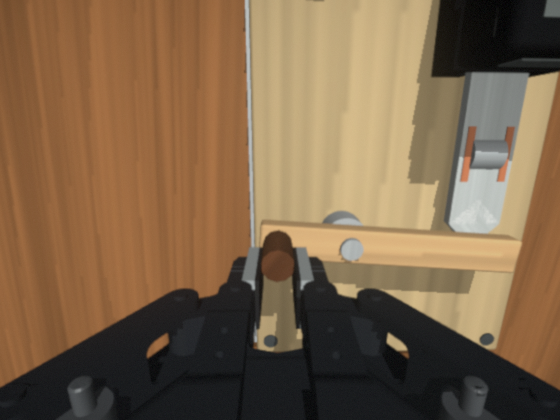

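View pics/s13.png

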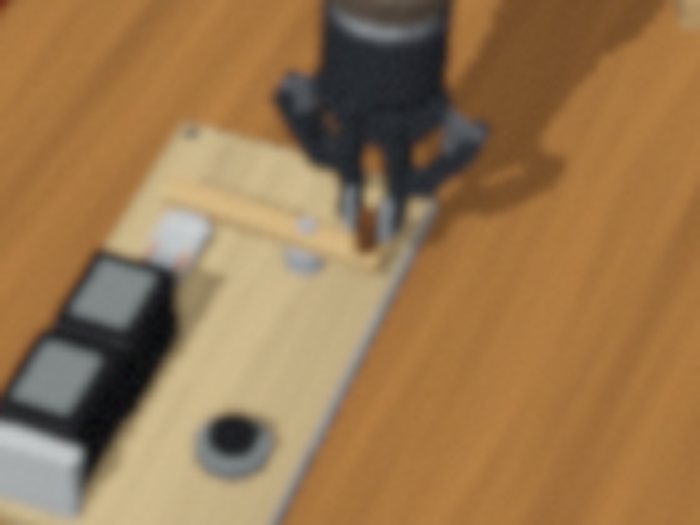

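```bash
python3 - <<'E'
from h import *
np.set_printoptions(precision=2,suppress=True)
c=cam("wrist"); crop(c,240,180,540,300,2,"pics/w13a.png")
P=lambda u,v,z:D(ray(c,[[u,v]],z)[0])
print("tl",P(262,222,.044),"tr",P(518,238,.044),"br",P(514,271,.044),"nut",P(351,249,.047),"corner screws",P(270,341,.015),P(487,339,.015))
print("knob top",P(278,265,.072),"roller2",P(490,154,.033))
E
```

```text
tl [-123.01  -64.3 ] tr [ 17.11 -73.61] br [ 19.22 -93.55] nut [-75.32 -78.56] corner screws [-119.97 -163.09] [  36.69 -162.58]
knob top [-114.6   -75.73] roller2 [  0.47 -29.21]
```

View pics/w13a.png

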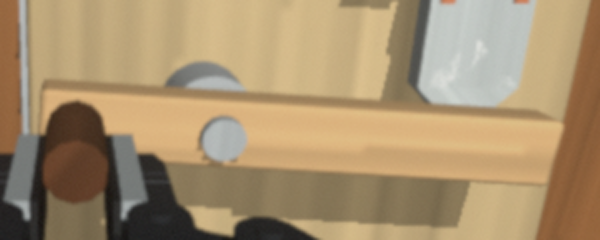

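The knob slipped in the pads. The bar is still about 4° short of closed: dock angle -3.8°, with the tip's near edge at y=-73.6. I'll release and push the knob with the shut fingers from its +y side.

Emit:
{"op": "send_rows", "data": {"targets": [[0.5, 0, 0, 0, 0], [0.5, 0, 0, 0, 0], [0.5, 0, 0, 50, 0], [1, -2.2, 36, 50, 0], [1, -2.2, 36, 50, 0], [1, -2.2, 36, 50, 0], [1, -2.2, 36, 30, 0], [1, -2.2, 36, 2, 0], [1, -2.2, 36, 2, 0]]}}

```text
time: 34.0
ee_pos: [0.4574, 0.0187, 0.0524]
tcp_rot: [180.0, 0.2, 3.5]
wrist_force: [0.0, 0.3, 0.2]
opening: -0.0002
```

Emit:
{"op": "send_rows", "data": {"targets": [[1, 0, -5, 0, 0], [1, 0, -9, 0, 0], [1, 0, -12, 0, 0], [1, 0, -12, 0, 0]]}}

```text
time: 34.5
ee_pos: [0.4592, 0.0072, 0.0549]
tcp_rot: [180.0, -0.1, 3.5]
wrist_force: [0.4, 1.3, 0.7]
opening: -0.0002
```

Emit:
{"op": "send_rows", "data": {"targets": [[1, 0, -1.5, 0, 0], [1, 0, -3, 0, 0], [1, 0, -3, 0, 0]]}}

```text
time: 34.88
ee_pos: [0.4592, 0.0066, 0.0548]
tcp_rot: [-179.7, -0.1, 3.6]
wrist_force: [-1.1, 16.1, 3.6]
opening: -0.0001
```

Emit:
{"op": "send_rows", "data": {"targets": [[1, 0, -1.5, 0, 0], [1, 0, -2, 0, 0], [1, 0, -2, 0, 0]]}}

```text
time: 35.25
ee_pos: [0.4592, 0.0064, 0.0549]
tcp_rot: [-179.5, -0.1, 3.7]
wrist_force: [-1.0, 26.9, 4.4]
opening: -0.0002
```

Emit:
{"op": "send_rows", "data": {"targets": [[1, 0, -1.5, 0, 0], [1, 0, -2, 0, 0], [1, 0, -2, 0, 0]]}}

```text
time: 35.62
ee_pos: [0.4592, 0.0061, 0.055]
tcp_rot: [-179.3, -0.1, 3.8]
wrist_force: [-1.0, 36.8, 4.7]
opening: 0.0
```

Emit:
{"op": "send_rows", "data": {"targets": [[1, 0, 4, 0, 0], [1, 0, 12, 0, 0], [1, 0, 15, 50, 0], [0.6, 20, 20, 100, 0], [0.3, 40, 45, 160, 0], [0, 50, 45, 175, 0], [0, 50, 45, 175, 0]]}}

```text
time: 36.5
ee_pos: [0.5099, 0.0455, 0.2302]
tcp_rot: [180.0, -0.1, 3.5]
wrist_force: [-0.7, 0.5, 0.3]
opening: 0.0722
```

```bash
python3 - <<'E'
from h import *
o=bot.get_obs(); print(o["time"],o["ee_pos"],o["wrist_force"])
c=cam("wrist");cv2.imwrite("pics/w14.png",c["im"]); crop(c,180,0,380,300,2,"pics/w14a.png")
E
```

```text
36.5 [0.50985822 0.04548155 0.23017608] [-0.69917637  0.48110643  0.31511864]
```

View pics/w14.png

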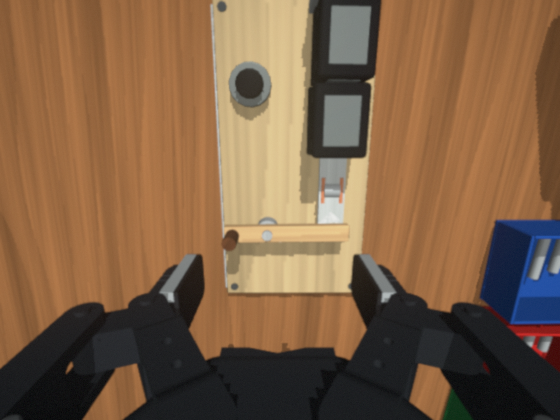

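```bash
python3 - <<'E'
from h import *
np.set_printoptions(precision=4,suppress=True)
c=cam("wrist"); crop(c,210,190,370,300,5,"pics/w14b.png")
P=lambda u,v,z:D(ray(c,[[u,v]],z)[0])
print(P(225,226,.044),P(348,225,.044),P(348,242,.044))
m=cv2.inRange(c["im"][60:110,225:275],(0,0,0),(50,50,50)); mo=cv2.moments(m); u,v=225+mo["m10"]/mo["m00"],60+mo["m01"]/mo["m00"]
for z in (.03,.035,.04,.045): print(z,u,v,P(u,v,z))
t=W(-92,85); o=bot.get_obs(); print("btn",t,"shift",(t-o["ee_pos"][:2])*1000,o["ee_pos"])
E
```

```text
[-123.8615  -68.093 ] [ 16.5144 -66.9294] [ 17.8396 -87.7165]
0.03 253.75 92.375 [-89.0207  76.3574]
0.035 253.75 92.375 [-88.6529  75.8826]
0.04 253.75 92.375 [-88.285   75.4077]
0.045 253.75 92.375 [-87.9171  74.9329]
btn [0.4746 0.1541] shift [-33.7868 109.0236] [0.5084 0.0451 0.2281]
```

View pics/w14b.png

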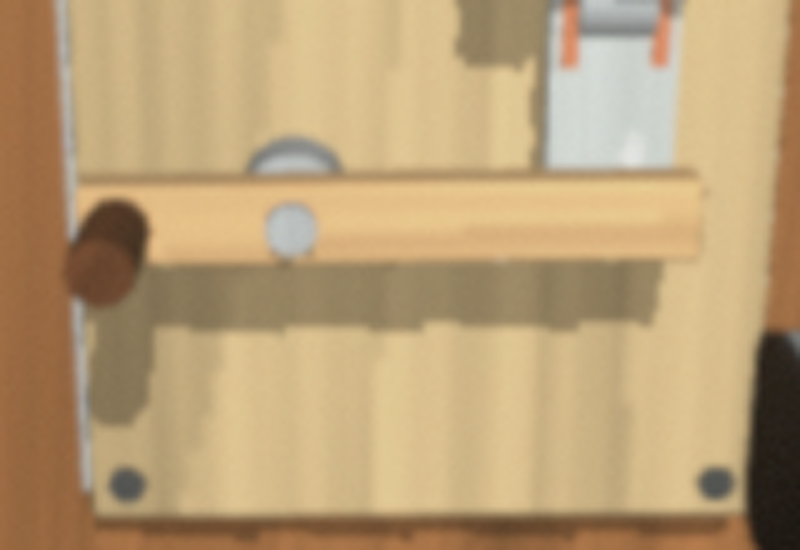

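The turnbutton is fully closed: bar angle +0.5°, so about 1.58. Now the start button.

Emit:
{"op": "send_rows", "data": {"targets": [[1, -17, 55, 0, 0], [1, -34, 109, 0, 0], [1, -34, 109, 0, 0], [1, -34, 109, -50, 0], [1, -34, 109, -100, 0], [1, -34, 109, -150, 0], [1, -34, 109, -170, 0], [1, -34, 109, -170, 0]]}}

```text
time: 37.6
ee_pos: [0.4731, 0.1528, 0.0569]
tcp_rot: [179.9, 0.3, 3.5]
wrist_force: [1.2, -0.4, 0.8]
opening: 0.0001
```

```bash
python3 - <<'E'
from h import *
o=bot.get_obs(); print(o["time"],o["ee_pos"],o["wrist_force"],D(o["ee_pos"]))
c=cam("side");crop(c,220,180,380,300,5,"pics/s15.png")
E
```

```text
37.6 [0.47311426 0.15282434 0.0568915 ] [ 1.19363308 -0.42096166  0.81578078] [-93.54488204  83.79140276]
```

View pics/s15.png

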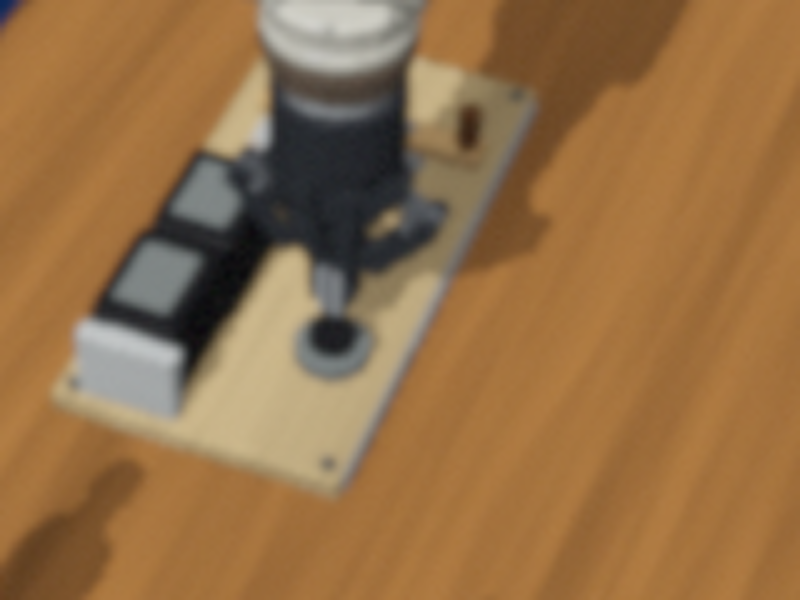

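Emit:
{"op": "send_rows", "data": {"targets": [[1, 1, 1, -8, 0], [1, 1, 1, -14, 0], [1, 1, 1, -14, 0]]}}

```text
time: 38.02
ee_pos: [0.4758, 0.1553, 0.0451]
tcp_rot: [180.0, 0.0, 3.5]
wrist_force: [0.1, -0.3, -0.3]
opening: -0.0
```

Emit:
{"op": "send_rows", "data": {"targets": [[1, 0, 0, -3, 0], [1, 0, 0, -3, 0]]}}

```text
time: 38.28
ee_pos: [0.4758, 0.1554, 0.0423]
tcp_rot: [180.0, 0.0, 3.5]
wrist_force: [0.2, -0.4, -0.0]
opening: -0.0001
```

Emit:
{"op": "send_rows", "data": {"targets": [[1, 0, 0, -3, 0], [1, 0, 0, -3, 0]]}}

```text
time: 38.52
ee_pos: [0.4758, 0.1554, 0.0392]
tcp_rot: [180.0, 0.0, 3.5]
wrist_force: [0.7, -0.5, 0.5]
opening: -0.0003
```

Emit:
{"op": "send_rows", "data": {"targets": [[1, -0.5, -0.5, -3, 0], [1, -0.5, -0.5, -3, 0]]}}

```text
time: 38.78
ee_pos: [0.4755, 0.1549, 0.0364]
tcp_rot: [-180.0, -0.0, 3.5]
wrist_force: [0.7, 0.0, 1.8]
opening: 0.0002
```

Emit:
{"op": "send_rows", "data": {"targets": [[1, 0, 0, -2, 0], [1, 0, 0, -2, 0]]}}

```text
time: 39.02
ee_pos: [0.4755, 0.1549, 0.0345]
tcp_rot: [-180.0, -0.0, 3.5]
wrist_force: [-0.1, -0.1, 3.0]
opening: 0.0002
```

Emit:
{"op": "send_rows", "data": {"targets": [[1, 0, 0, -2, 0], [1, 0, 0, -2, 0]]}}

```text
time: 39.28
ee_pos: [0.4755, 0.1549, 0.0324]
tcp_rot: [-180.0, -0.0, 3.5]
wrist_force: [-0.8, -0.5, 4.1]
opening: -0.0001
```

Emit:
{"op": "send_rows", "data": {"targets": [[1, 0, 0, -1, 0], [1, 0, 0, -1, 0]]}}

```text
time: 39.52
ee_pos: [0.4755, 0.1549, 0.0314]
tcp_rot: [-180.0, -0.0, 3.5]
wrist_force: [-0.0, -0.4, 5.4]
opening: -0.0002
```

Emit:
{"op": "send_rows", "data": {"targets": [[1, 0, 0, -1, 0], [1, 0, 0, -1, 0]]}}

```text
time: 39.78
ee_pos: [0.4755, 0.1549, 0.031]
tcp_rot: [-180.0, -0.0, 3.5]
wrist_force: [-2.3, -0.9, 9.3]
opening: -0.0003
```

Emit:
{"op": "send_rows", "data": {"targets": [[1, 0, 0, -1, 0], [1, 0, 0, -1, 0]]}}

```text
time: 40.02
ee_pos: [0.4756, 0.1549, 0.0308]
tcp_rot: [-180.0, -0.1, 3.5]
wrist_force: [-5.7, -2.5, 16.6]
opening: -0.0003
```

The button hit its hard stop at 16.6 N, past the 5 N spring. I'll release it and retreat.

Emit:
{"op": "send_rows", "data": {"targets": [[1, 0, 0, 4, 0], [1, 0, 0, 10, 0], [1, 0, 0, 60, 0], [1, 0, -20, 120, 0], [0.5, 10, -60, 180, 0], [0, 20, -90, 200, 0], [0, 20, -90, 200, 0], [0, 20, -90, 200, 0]]}}

```text
time: 41.02
ee_pos: [0.495, 0.0651, 0.2283]
tcp_rot: [-180.0, 0.1, 3.5]
wrist_force: [-0.2, 0.2, -0.9]
opening: 0.0723
```

```bash
python3 - <<'E'
from h import *
o=bot.get_obs(); print(o["time"],o["ee_pos"],o["wrist_force"])
c=cam("wrist");cv2.imwrite("pics/w16.png",c["im"]); c=cam("top");cv2.imwrite("pics/t16.png",c["im"]);c=cam("side");cv2.imwrite("pics/s16.png",c["im"])
E
```

```text
41.025 [0.49500289 0.0650511  0.22827845] [-0.15650281  0.19169582 -0.91721533]
```

View pics/w16.png

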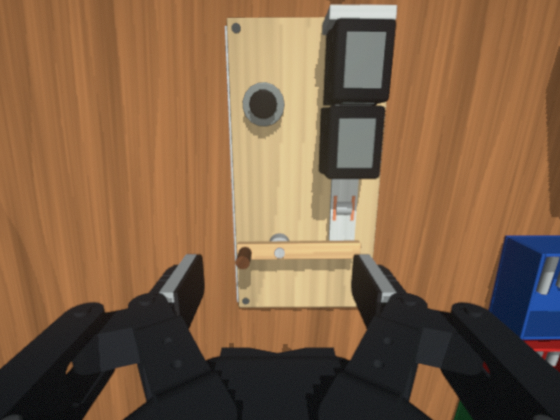

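View pics/s16.png

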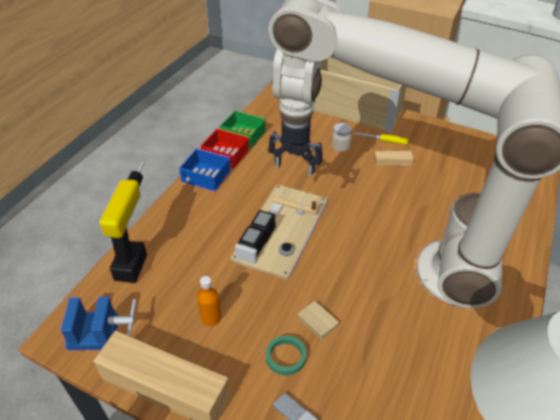

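```bash
python3 - <<'E'
from h import *
np.set_printoptions(precision=2,suppress=True)
c=cam("wrist"); hsv=cv2.cvtColor(c["im"],cv2.COLOR_BGR2HSV)
m=((hsv[...,1]<60)&(hsv[...,2]>80)&(hsv[...,2]<200)).astype(np.uint8)*255
for cn in cv2.findContours(m[:260],0,1)[0]:
    A=cv2.contourArea(cn)
    if A>400:
        r=cv2.minAreaRect(cn); print(A,r,D(ray(c,[r[0]],.075)[0]))
E
```

```text
777.5 ((343.27557373046875, 209.48878479003906), (27.46569061279297, 62.37208557128906), 2.862405300140381) [-10.34 -18.27]
1739.0 ((356.2638244628906, 143.48756408691406), (37.053977966308594, 50.876949310302734), 3.012787342071533) [-1.76 47.39]
1391.5 ((263.5, 104.5), (43.0, 41.0), 90.0) [-90.18  82.68]
2099.5 ((364.8541259765625, 60.334632873535156), (39.29832077026367, 57.69991683959961), 3.5763344764709473) [  0.99 120.49]
```

```bash
python3 - <<'E'
from h import *
print(bot.job_done())
E
```

```text
the job is handed in; nothing more can be done
None
```

Both packs on the bench are on the rail, at place0 and place1. The turnbutton is locked across the mouth and the start button has been pressed and released. I handed the job in at about 41 s. No third pack was visible in the top, side or wrist pictures.

- **Packs:** each slid on in the grip, and the upward push of the roller disappeared as it dropped into the notch. Pack 1's label-to-stop distance was 36.6 mm (nominal 37). The spacing between packs was 73 to 74.3 mm (nominal 74). The far wrist views read about 2 mm high along the rail, and I corrected for this using the rollers and the stop. Pack 2 sits about 2 mm to one side of the centre line, at the limit of the stated sideways play. I did not pull on either pack to test its detent.
- **Turnbutton:** on the first try the knob slipped in the pads and the bar stayed about 4° short. I then pushed it to its stop with the shut fingers. I stepped too far there and the force reached 36.8 N, just under the 40 N limit. The bar then measured square across the mouth, within 0.5°.
- **Start button:** it went down about 7 mm to a hard stop (16.6 N, well past the 5 N spring) and was then released. I saw it clear of the gripper afterwards but did not measure its height.
- **Bystanders:** the glue bottle and screw jar are still standing in the last side picture.

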